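# Unload the curing hotplate

## Task

The coated circuit boards on the hotplate have finished curing: turn its heat knob off first, then move every board with the spatula onto the cooling block, sliding the blade underneath and setting each one down gently, upright and all its spacers on the block, side by side. The boards are hot, so the gripper itself must not touch them. When all are across, hang the spatula by its handle on the arm of the tool stand, let go, and leave the other things on the bench where they are.

Things in the scene. Friction and masses are not known exactly. Their poses are not given: they have to be found in the camera images.
- board1: green circuit board, 84 (x) x 76 (y) x 2 mm, 0.1 kg, on four brass spacers 10 mm tall, 6 mm thick, centred at x = +-36, y = +-32 mm: underside 10 mm above its support, clear space beneath 58 mm wide across y, 66 mm across x. Parts rise 13 mm above it. Origin: centre, level with the spacers' feet; z up. Two or three of the three boards are there; an absent one has no pose
- board2: blue circuit board, 84 (x) x 76 (y) x 2 mm, 0.1 kg, on four brass spacers 10 mm tall, 6 mm thick, centred at x = +-36, y = +-32 mm: underside 10 mm above its support, clear space beneath 58 mm wide across y, 66 mm across x. Parts rise 13 mm above it. Origin: centre, level with the spacers' feet; z up. Two or three of the three boards are there; an absent one has no pose
- board3: black circuit board, 84 (x) x 76 (y) x 2 mm, 0.1 kg, on four brass spacers 10 mm tall, 6 mm thick, centred at x = +-36, y = +-32 mm: underside 10 mm above its support, clear space beneath 58 mm wide across y, 66 mm across x. Parts rise 13 mm above it. Origin: centre, level with the spacers' feet; z up. Two or three of the three boards are there; an absent one has no pose
- spatula: steel spatula with red bow handle, 0.22 kg, lying flat. Origin on its underside, x to the blade's front edge, z up. Blade 2 mm thick, 44 wide, x = 12 to 115 mm; level tang 3 thick, 20 wide, x = -105 to 15. Posts at x = 3 and -103 (6 thick) carry the handle bar: a closed loop, 54 high and 100 long inside, open sideways. Mass centre x = -15, z = 20: it hangs level with a rod under the bar at x = -16
- spatula_grip (a point): point on the spatula's handle bar to grip, at x = -62, z = 65 mm in the spatula's frame, same axes: 177 mm behind the blade's front edge. The bar is a level straight box 14 mm wide (y) and 16 mm high (z), from x = -107 to 7 mm in the spatula's frame
- hotplate: bench hotplate, fixed, 200 (x) x 420 (y) mm. Origin: centre of its underside, z up. The flat dark heating plate, top at z = 55 mm, spans x = -95..95, y = -205..115; a rim 3 mm high, 4 wide runs along its rear (+x) and side (y) edges, none at the front (-x). The control deck with the heat knob, top at z = 45, is at the +y end
- heat (a joint): heat knob of the hotplate, rad: 0 is off (a stop), it grows as the knob turns clockwise seen from above; it stays where it is left, about 0.03 N m of friction. The heat counts as off below 0.2
- heat_grip (a point): point to grip on the heat knob, on its vertical axis: the black grip bar, 42 mm long (the x axis of this point, which turns with the knob), 14 mm wide, 32 mm tall; this point lies 7 mm below its top and 37 mm above the control deck
- cooler: finned aluminium cooling block, fixed, 190 (x) x 300 (y) mm, flat top at z = 35 mm. Origin: centre of its underside, z up, front at -x. A rim 3 mm high and 4 mm wide runs along the rear (+x) and both side edges, none at the front (-x). It is empty at the start and takes three boards side by side along y
- stand: tool stand, fixed: foot 110 x 120 mm, column 16 mm thick topped by a ball at 222 mm; at 200 mm height a level round arm, 8 mm thick, reaches 140 mm from the column's axis in the stand's -x direction, then turns up and out to a tip at 152 mm, top at 230 mm height. Origin: centre of the foot's underside, z up
- hook (a point): point on top of the stand's arm where the handle bar is to hang, 115 mm from the column's axis, 25 mm short of the upturn, 204 mm above the bench; axes as the stand (the arm points to -x)
- spool: bystander: solder spool, 64 mm diameter, 50 mm high; origin under its centre
- flux: bystander: amber flux bottle, 44 mm diameter, 100 mm high; origin under its centre
- driver: bystander: screwdriver, blue handle, 200 mm, lying along its x
- meter: bystander: yellow multimeter, 150 x 75 x 34 mm, lying
- brush: bystander: cleaning brush, 160 mm, lying along its x
- mug: bystander: blue mug, 76 mm diameter, 90 mm high
- partsbox: bystander: wooden parts box, 110 x 160 x 60 mm
Things that resemble listed ones, but are neither listed nor needed, are in the scene too. There is more than one size of the board2; the job needs the middle-sized.

How it is judged:
By the outcome, as a careful person would: the job done as asked, in the order asked, and still so for the second after the job is handed in, with the robot touching nothing.
Of board1, board2, board3 only 2 to 3 are there at a start; the rules pass over those that are not, and their reading is None.
At some moment in a run one of board1, board2, board3 may be knocked a few centimetres aside while the robot is not near it.
It also fails if it takes over 210 s, if anything falls off the work surface, if the arm or the gripper's body presses on something with over 40 N, if the wrist force passes 120 N, or if a joint passes its speed limit or range.

## Robot

A 6-joint arm with a two-finger parallel gripper is mounted at the origin on the work surface. World frame = base frame: x ahead of the robot, y to its left, z up, the work surface at z = 0. Lengths are in m, angles in rad, forces in N, time in s.
With the tool pointing down it reaches from about 0.35 to 0.775 m from the base axis. Payload 5.5 kg.
Tool frame: the origin (TCP) lies at the very end of the fingers, on their centre line; the grasp point (between the pads) lies 19 mm behind it; z points along the fingers, x is the direction in which the jaws open and shut, and the axes are right-handed (so a half turn about z gives the same grasp; the last joint's range is limited). The gripper opens to 85 mm and grips with 20 to 120 N. Pads are 22 mm wide; open, the fingers measure 114 mm over their backs; the gripper's body (76 mm by 85 mm) begins 54 mm behind the grasp point. The pads swing forward as they close: fully open they stand 13 mm farther back than shut.
Start: joints at [1.084, 0.313, 0.046, 1.304, 0, 1.431], TCP at [0.195, 0.541, 0.231] pointing down, gripper open.
Joint ranges: [-2.76, 2.76], [-0.86, 1.69], [-1.03, 1.26], [-2.2, 2.34], [-1.47, 1.5], [-3.14, 3.14]. Speed limits (rad/s): [2.57, 2.57, 3.14, 3.14, 3.14, 3.14].

## Interface

Orientations are given as a unit quaternion [w, x, y, z].
In Python, from workcell import monitor, eyes, ticket gives the robot as it stands.
- The arm moves only by the tool send_rows, never from a script. Its argument "targets" is a list of rows, each a list of 5 numbers: the shift along the world's x, y, z in m, then the turn about the world's z in degrees, then the closure in counts, from 0 (fully open) to 255 (shut). A call has 1 to 12 rows; each row shifts and turns the commanded pose from where the row before left it; what a row does not reach is not made up. A row lasts 1/10 s, in which the tool goes at most 50 mm and 8.59 degrees, less where a joint would pass 70% of its speed; a pose out of reach is approached as far as the arm can. A call is refused whole if a number of a shift passes 0.05 or a number of a turn 8.59, either way. A call with a gripper value outside its range is refused whole. The fingers move at their own pace and stop on an object; "newtons" is the grip in N (left out, the last holds). Time passes only in rows, so rows that do not move let the fingers close. It gives the time, the measured TCP pose, the force and the opening at its end, in the units of the state.
- monitor.get_state(): the state, without advancing time (a new reading comes with each control period).
- eyes.read_camera(name): name is "scene" or "top"; returns a dict with "img" (480x640x3 uint8, red, green, blue), "z_map" (480x640 float32, m along the optical axis (not along the pixel's ray), 0 where there is no reading), "camera_matrix" (3x3 intrinsics, pixels), "pose" (4x4, takes a point from camera to world coordinates). Camera axes: x right, y down, z forward; pixel columns grow to the right and rows downward; lengths in m; the calibration is good to about 2 mm. A picture is of the moment at which its call begins.
- ticket.hand_in(): hands the job in, once; it reports no verdict.
Trained networks look in the newest picture that a camera, given by its name, has taken for a name from the list of things; names that differ only in an ending like _2 or _b are one class to them, and where a whole thing is asked for, a point or a joint stands for the part that bears it (a point fixed in the world has none). Each returns a list of dicts, best first, with "conf" (0 to 1); they miss things now and then, are a little off and sometimes report something else, mostly with a low value. They report only what shows in the picture. A call takes as long as a camera call. They do not tell look-alikes from the thing itself.
- eyes.spot_in(name, camera): "xyz" ([x, y, z] in m, in world coordinates, good to about 4 mm: the middle of the surface that is visible of it).
- eyes.tip_of(name, camera): "xyz" ([x, y, z] in m, in world coordinates, good to about 4 mm: a listed point, or the origin of a listed thing).
The state is a dict: "clock": time; "joint_pos": joint angles; "qvel": joint speeds; "tau": joint torques, N m; "tcp_pos": TCP position; "orientation": TCP orientation; "wrist_force": force on the tool from outside, world axes, zero at the start; "ft_torque": the same for the moment, N m; "finger_gap": finger opening in m.
Only numpy, scipy, OpenCV 4.12 (cv2) and the standard library are available. Lean on these libraries where they do the work, as an engineer would, in place of code of your own. Each camera call takes 0.05 s, during which the arm holds its last target.

## Working session

There is one attempt and no reset: what is moved stays moved. The work goes in short steps, Python scripts to look and compute and a tool call to move; the robot and the scene stay as the last step left them, time stands still between calls to the robot, and variables do not carry over. Pictures are saved under pics/ and viewed, and the job is handed in when it is done.

Besides the shell and the picture viewer there is one more tool, called after "Emit:" by a JSON object that holds its "op" and its "data", one argument or row to a line. send_rows: Moves the arm, as the interface text tells. Its arguments: {"type":"object","properties":{"targets":{"type":"array"},"newtons":{"type":"number"}},"required":["targets"]}

```bash
ls; mkdir -p pics; cat > h.py <<'E'
from workcell import monitor, eyes, ticket
import numpy as np, cv2
def shot(c,name,crop=None,scale=1):
    r=eyes.read_camera(c); im=r['img']
    if crop: x0,y0,x1,y1=crop; im=im[y0:y1,x0:x1]
    if scale!=1: im=cv2.resize(im,None,fx=scale,fy=scale,interpolation=cv2.INTER_CUBIC)
    cv2.imwrite('pics/'+name+'.png',im[:,:,::-1]); return r
def cloud(r):
    z=r['z_map']; K=r['camera_matrix']; v,u=np.mgrid[0:480,0:640]
    P=np.stack([(u-K[0,2])/K[0,0]*z,(v-K[1,2])/K[1,1]*z,z],-1)
    T=r['pose']; W=P@T[:3,:3].T+T[:3,3]; W[z<=0]=np.nan
    return W
E
python3 - <<'E'
from h import *
r=shot('top','t0'); r2=shot('scene','s0')
np.savez('top0.npz',W=cloud(r),img=r['img']);np.savez('sc0.npz',W=cloud(r2),img=r2['img'])
print(r['pose'].round(3),r2['pose'].round(3))
for n in ['board1','board2','board3','spatula','spatula_grip','hotplate','heat_grip','cooler','stand','hook']:
  for c in ['top','scene']:
    print(n,c,[(round(d['conf'],2),np.round(d['xyz'],3).tolist()) for d in eyes.tip_of(n,c)][:4])
print(monitor.get_state())
E
```

```text
pics
[[-0.025 -0.979  0.202  0.194]
 [-1.     0.025 -0.005  0.008]
 [-0.    -0.202 -0.979  1.858]
 [ 0.     0.     0.     1.   ]] [[-6.000e-03  6.530e-01 -7.570e-01  1.770e+00]
 [ 1.000e+00  8.000e-03 -2.000e-03 -1.000e-03]
 [ 5.000e-03 -7.570e-01 -6.530e-01  1.181e+00]
 [ 0.000e+00  0.000e+00  0.000e+00  1.000e+00]]
board1 top [(0.9, [0.415, 0.403, 0.001]), (0.89, [0.609, 0.06, 0.061]), (0.84, [0.617, 0.164, 0.056]), (0.65, [0.609, 0.263, 0.058])]
board1 scene [(0.91, [0.384, 0.168, 0.002]), (0.9, [0.621, 0.163, 0.056]), (0.85, [0.608, 0.268, 0.053]), (0.68, [0.606, 0.203, -0.002])]
board2 top [(0.9, [0.415, 0.403, 0.001]), (0.89, [0.609, 0.06, 0.061]), (0.84, [0.617, 0.164, 0.056]), (0.65, [0.609, 0.263, 0.058])]
board2 scene [(0.91, [0.384, 0.168, 0.002]), (0.9, [0.621, 0.163, 0.056]), (0.85, [0.608, 0.268, 0.053]), (0.68, [0.606, 0.203, -0.002])]
board3 top [(0.9, [0.415, 0.403, 0.001]), (0.89, [0.609, 0.06, 0.061]), (0.84, [0.617, 0.164, 0.056]), (0.65, [0.609, 0.263, 0.058])]
board3 scene [(0.91, [0.384, 0.168, 0.002]), (0.9, [0.621, 0.163, 0.056]), (0.85, [0.608, 0.268, 0.053]
[... 839 characters left out ...]
685, 0.076, 0.205])]
{'clock': 1.1, 'joint_pos': array([ 1.08440546e+00,  3.13194881e-01,  4.60999582e-02,  1.30359270e+00,
       -1.74364465e-05,  1.43118562e+00]), 'qvel': array([-0.00053064, -0.00076472, -0.00079767,  0.0017877 ,  0.00042894,
        0.00037902]), 'tau': array([ 2.52111822e-04, -4.80478871e+01,  2.98818129e+01,  4.13091348e-04,
       -9.31485920e-05,  8.14173433e-06]), 'tcp_pos': array([0.19546626, 0.54080275, 0.23132608]), 'orientation': array([-1.69679546e-05,  8.18496001e-01,  5.74512222e-01,  5.23663164e-05]), 'wrist_force': array([ 0.82496849, -0.83538576,  0.23613776]), 'ft_torque': array([-0.02223454, -0.04944729, -0.02210574]), 'finger_gap': 0.08524957760686978}
```

View pics/t0.png

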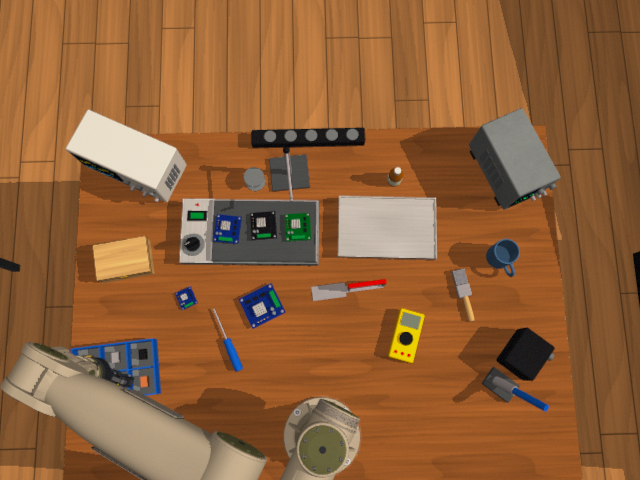

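View pics/s0.png

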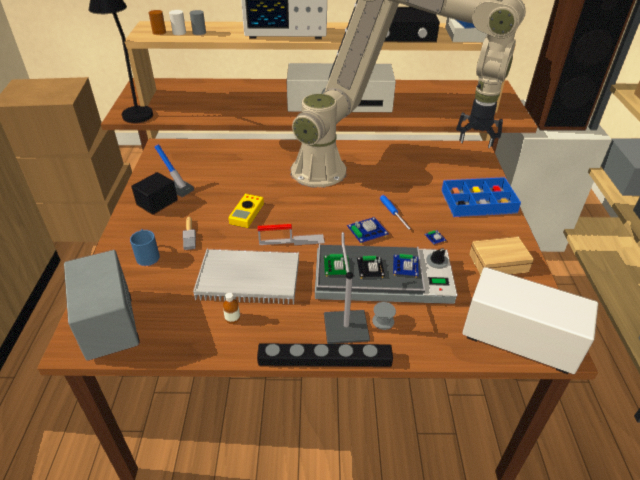

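```bash
python3 - <<'E'
from h import *
d=np.load('top0.npz');img=d['img'];W=d['W']
c=cv2.resize(img[190:275,170:330],None,fx=5,fy=5,interpolation=cv2.INTER_CUBIC);cv2.imwrite('pics/c1.png',c[:,:,::-1])
e=np.load('sc0.npz');c=cv2.resize(e['img'][215:305,310:460],None,fx=5,fy=5,interpolation=cv2.INTER_CUBIC);cv2.imwrite('pics/c2.png',c[:,:,::-1])
# knob points
def rect(m,Wx,name):
    P=Wx[m][:,:2]
    r=cv2.minAreaRect((P*1000).astype(np.float32)); print(name,m.sum(),np.round(P.mean(0),4),np.round(r[0],1),np.round(r[1],1),round(r[2],1))
for nm,D in (('top',d),('sc',e)):
    W=D['W'];I=D['img'].astype(int)
    near=(abs(W[...,0]-.571)<.04)&(abs(W[...,1]-.375)<.04)
    rect(near&(W[...,2]>.078)&(W[...,2]<.11),W,nm+' knob')
    print(np.nanpercentile(W[near][:,2],[5,50,90,99]))
    R,G,B=I[...,0],I[...,1],I[...,2]
    red=(R>110)&(G<70)&(B<70)&(abs(W[...,0]-.43)<.06)&(abs(W[...,1]+.15)<.12)&(W[...,2]>.05)
    rect(red,W,nm+' bar'); 
    P=W[red]; print('z',np.median(P[:,2]))
    arm=(W[...,2]>.17)&(W[...,2]<.26)&(W[...,0]>.6)&(W[...,0]<.85)&(abs(W[...,1]-.08)<.06)
    P=W[arm]; 
    if len(P): 
        print('arm',len(P)); 
        for a in np.arange(.64,.83,.02):
            q=P[(P[:,0]>=a)&(P[:,0]<a+.02)]
            if len(q): print(round(a,2),np.median(q,0).round(4),q[:,2].max().round(3))
    for n,x0,x1,y0,y1,zl,zh in (('cooltop',.5,.73,-.40,-.05,.03,.045),('plate',.5,.73,-.01,.33,.052,.063),('hot',.5,.73,-.01,.43,.04,.063),('foot',.7,.9,0,.16,.006,.03)):
        m=(W[...,0]>x0)&(W[...,0]<x1)&(W[...,1]>y0)&(W[...,1]<y1)&(W[...,2]>zl)&(W[...,2]<zh); rect(m,W,nm+n); print(W[m][:,2].min(),np.median(W[m][:,2]))
E
```

```text
top knob 79 [0.5721 0.374 ] [572.7 374.3] [15.8 41.8] 26.4
[0.0400849  0.0500461  0.08171842 0.09573411]
top bar 176 [ 0.4376 -0.1445] [ 437.5 -144.8] [ 14.4 113.7] 5.6
z 0.07208427890316416
arm 189
0.64 [0.6539 0.0694 0.2295] 0.234
0.66 [0.6712 0.0702 0.2049] 0.225
0.68 [0.6897 0.0728 0.204 ] 0.207
0.7 [0.708  0.0727 0.2021] 0.211
0.72 [0.7298 0.0751 0.2029] 0.208
0.74 [0.7501 0.0775 0.2046] 0.212
0.76 [0.7716 0.0797 0.2037] 0.21
0.78 [0.7957 0.0812 0.2041] 0.229
0.8 [0.8051 0.0814 0.2165] 0.228
topcooltop 5131 [ 0.616 -0.217] [ 616.7 -217.1] [301.  193.2] 87.2
0.03000561902113552 0.03604811966421795
topplate 3536 [0.6062 0.1598] [610.3 165.2] [332.1 194.4] 88.0
0.052002584354128745 0.056785817038039754
tophot 6335 [0.6066 0.2112] [611.3 204.6] [419.8 200.1] 87.8
0.04001108248885199 0.05358284475472863
topfoot 1352 [0.8123 0.0814] [808.6  79.8] [178.  159.7] 0.1
0.006008351527365008 0.012683522813049852
sc knob 67 [0.5755 0.3749] [573.8 373.8] [18.8 45.8] 25.8
[-0.75683144  0.04503336  0.07304301  0.09214502]
sc bar 187 [ 0.4406 -0.1432] [ 439.3 -144.6] [ 22.  113.6] 7.3
z 0.06988041674225065
arm 211
0.64 [0.6562 0.0698 0.2245] 0.229
0.66 [0.6642 0.0698 0.2075] 0.231
0.68 [0.6885 0.0722 0.2027] 0.205
0.7 [0.7108 0.073  0.2031] 0.208
0.72 [0.7318 0.075  0.2029] 0.206
0.74 [0.7498 0.0771 0.2036] 0.205
0.76 [0.7743 0.0785 0.2033] 0.209
0.78 [0.7848 0.0808 0.2078] 0.208
0.8 [0.8107 0.0819 0.2013] 0.224
sccooltop 4173 [ 0.6224 -0.2162] [ 616.2 -217. ] [301.8 202.4] 87.5
0.030007129617246164 0.03523090379237481
scplate 2654 [0.6207 0.1613] [611.6 163.7] [328.9 198.5] 88.2
0.052002246007639696 0.0557340279641253
schot 4553 [0.629  0.2164] [612.6 204.7] [420.4 212.4] 87.8
0.04000422450037311 0.05359479220678853
scfoot 1445 [0.7955 0.0821] [784.2  80.5] [167.6 156.1] 0.1
0.006025397207256589 0.012290829867631414
```

View pics/c1.png

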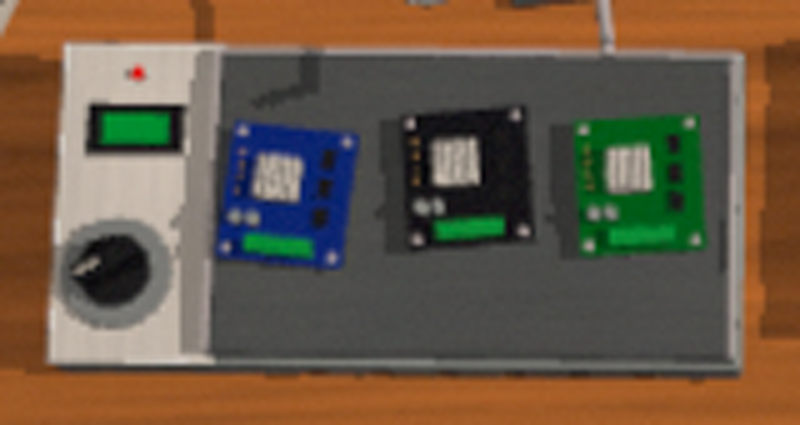

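View pics/c2.png

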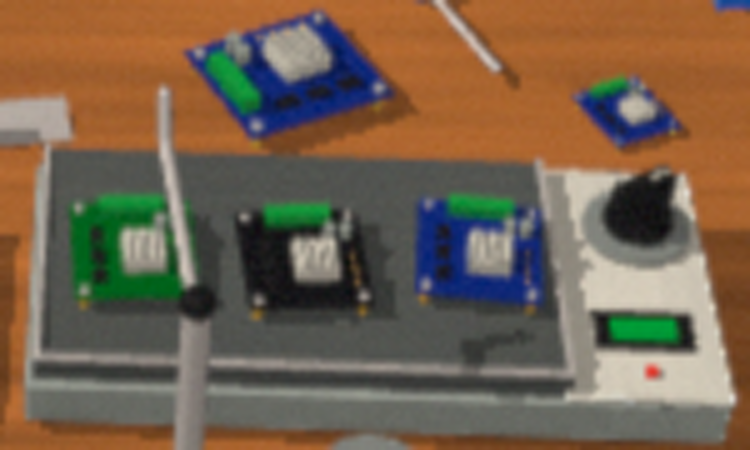

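Blue boards are at (top image) (227,228) on the hotplate, (262,305) large on the bench and (187,297) small on the bench. The hotplate one is the middle-sized, so it's the one meant. Knob first.

Emit:
{"op": "send_rows", "data": {
  "targets": [
    [0.038, -0.017, 0, -4.4, 0],
    [0.038, -0.017, 0, -4.4, 0],
    [0.038, -0.017, 0, -4.4, 0],
    [0.038, -0.017, 0, -4.4, 0],
    [0.038, -0.017, 0, -4.4, 0],
    [0.038, -0.017, 0, -4.4, 0],
    [0.038, -0.017, 0, -4.4, 0],
    [0.038, -0.017, 0, -4.4, 0],
    [0.038, -0.017, -0.03, -4.4, 0],
    [0.035, -0.014, -0.04, -4.0, 0],
    [0, 0, 0, 0, 0],
    [0, 0, 0, 0, 0]
  ],
  "newtons": 40
}}

```text
clock: 2.3
tcp_pos: [0.568, 0.3744, 0.164]
orientation: [0.0, 0.973, 0.229, -0.002]
wrist_force: [-0.2, 1.4, 0.6]
finger_gap: 0.0852
```

```bash
cat >> h.py <<'E'
def st():
    s=monitor.get_state(); q=s['orientation']; w,x,y,z=q
    ax=np.array([1-2*(y*y+z*z),2*(x*y+w*z)]); 
    print('t',round(s['clock'],2),'tcp',s['tcp_pos'].round(4),'yaw',round(np.degrees(np.arctan2(ax[1],ax[0])),1),'j',s['joint_pos'].round(2),'F',s['wrist_force'].round(1),'M',s['ft_torque'].round(2),'gap',round(s['finger_gap'],4))
E
python3 -c "
from h import *
st()
for n in ['top','scene']:
  print([(round(d['conf'],2),np.round(d['xyz'],3).tolist()) for d in eyes.tip_of('heat_grip',n)])"
```

```text
t 2.3 tcp [0.568  0.3744 0.164 ] yaw 26.5 j [0.46 0.55 0.24 1.27 0.   1.57] F [-0.2  1.4  0.6] M [0.03 0.   0.01] gap 0.0852
[(0.52, [0.43, -0.098, 0.001]), (0.51, [0.573, 0.373, 0.087])]
[(0.68, [0.614, -0.213, 0.001]), (0.57, [0.569, 0.376, 0.087]), (0.28, [0.61, 0.27, 0.048])]
```

Emit:
{"op": "send_rows", "data": {
  "targets": [
    [0.004, 0, -0.03, 0, 0],
    [0, 0, -0.03, 0, 0],
    [0, 0, -0.02, 0, 0],
    [0, 0, -0.018, 0, 0],
    [0, 0, 0, 0, 255],
    [0, 0, 0, 0, 255],
    [0, 0, 0, 0, 255],
    [0, 0, 0, 0, 255],
    [0, 0, 0, 0, 255],
    [0, 0, 0, 0, 255],
    [0, 0, 0, 0, 255],
    [0, 0, 0, 0, 255]
  ],
  "newtons": 30
}}

```text
clock: 3.6
tcp_pos: [0.5711, 0.3751, 0.0693]
orientation: [0.0, 0.973, 0.23, -0.001]
wrist_force: [-5.5, -2.6, 7.5]
finger_gap: 0.0135
```

```bash
python3 -c "
from h import *
st()"
```

```text
t 3.6 tcp [0.5711 0.3751 0.0693] yaw 26.5 j [0.46 0.6  0.1  1.07 0.   1.57] F [-5.5 -2.6  7.5] M [-0.48  1.09 -0.  ] gap 0.0135
```

Emit:
{"op": "send_rows", "data": {
  "targets": [
    [0, 0, 0.005, 0, 255],
    [0, 0, 0, 5, 255],
    [0, 0, 0, 5, 255],
    [0, 0, 0, 5, 255],
    [0, 0, 0, 5, 255],
    [0, 0, 0, 5, 255],
    [0, 0, 0, 5, 255],
    [0, 0, 0, 5, 255],
    [0, 0, 0, 5, 255],
    [0, 0, 0, 0, 255]
  ]
}}

```text
clock: 4.6
tcp_pos: [0.571, 0.3751, 0.0697]
orientation: [-0.001, 0.836, 0.549, -0.002]
wrist_force: [1.7, 2.1, -18.3]
finger_gap: 0.0132
```

```bash
python3 -c "
from h import *
st()"
```

```text
t 4.6 tcp [0.571  0.3751 0.0697] yaw 66.6 j [0.46 0.61 0.1  1.07 0.   0.87] F [  1.7   2.1 -18.3] M [ 0.51 -0.51  0.04] gap 0.0132
```

Emit:
{"op": "send_rows", "data": {
  "targets": [
    [0, 0, -0.003, 0, 255],
    [0, 0, 0, 5, 255],
    [0, 0, 0, 5, 255],
    [0, 0, 0, 5, 255],
    [0, 0, 0, 0, 255]
  ]
}}

```text
clock: 5.1
tcp_pos: [0.5712, 0.3752, 0.0696]
orientation: [-0.0, 0.758, 0.653, -0.001]
wrist_force: [-4.1, 1.2, -6.7]
finger_gap: 0.0133
```

```bash
python3 -c "
from h import *
st()"
```

```text
t 5.1 tcp [0.5712 0.3752 0.0696] yaw 81.5 j [0.46 0.6  0.1  1.07 0.   0.61] F [-4.1  1.2 -6.7] M [-0.04  0.71  0.07] gap 0.0133
```

Emit:
{"op": "send_rows", "data": {
  "targets": [
    [0, 0, 0, 5, 255],
    [0, 0, 0, 5, 255],
    [0, 0, 0, 0, 255]
  ]
}}

```text
clock: 5.4
tcp_pos: [0.5717, 0.3753, 0.0697]
orientation: [-0.0, 0.699, 0.715, -0.0]
wrist_force: [-3.6, 0.5, -7.1]
finger_gap: 0.0135
```

```bash
python3 -c "
from h import *
st()"
```

```text
t 5.4 tcp [0.5717 0.3753 0.0697] yaw 91.3 j [0.46 0.6  0.1  1.07 0.   0.44] F [-3.6  0.5 -7.1] M [ 0.03  0.58 -0.58] gap 0.0135
```

Stop reached: the torque jumped after about 62°. I'll release and look.

Emit:
{"op": "send_rows", "data": {
  "targets": [
    [0, 0, 0, -2, 255],
    [0, 0, 0, 0, 0],
    [0, 0, 0, 0, 0],
    [0, 0, 0, 0, 0],
    [0, 0, 0, 0, 0],
    [0, 0, 0, 0, 0],
    [0, 0, 0.03, 0, 0],
    [0, 0, 0.04, 0, 0],
    [0, 0, 0.05, 0, 0],
    [0, 0, 0.04, 0, 0]
  ]
}}

```text
clock: 6.4
tcp_pos: [0.5725, 0.3756, 0.2326]
orientation: [0.0, 0.71, 0.704, 0.001]
wrist_force: [1.7, -0.2, -0.1]
finger_gap: 0.0856
```

Emit:
{"op": "send_rows", "data": {
  "targets": [
    [-0.03, -0.05, 0.0, 8, 0],
    [-0.03, -0.05, 0, 8, 0],
    [-0.03, -0.05, 0, 8, 0],
    [-0.02, -0.05, 0, 8, 0],
    [-0.02, -0.05, 0, 8, 0],
    [0, -0.05, 0, 8, 0],
    [0, -0.05, 0, 8, 0],
    [0, -0.05, 0, 8, 0],
    [0, -0.05, 0, 8, 0],
    [0, -0.05, 0, 8, 0],
    [0, -0.03, 0, 8, 0],
    [0, 0, 0, 7, 0]
  ]
}}

```text
clock: 7.6
tcp_pos: [0.4601, -0.1013, 0.23]
orientation: [0.001, 0.0, 1.0, -0.001]
wrist_force: [-0.3, 1.1, 0.6]
finger_gap: 0.0856
```

```bash
python3 - <<'E'
from h import *
st(); r=shot('top','t1',(170,190,330,275),5)
W=cloud(r)
near=(abs(W[...,0]-.571)<.04)&(abs(W[...,1]-.375)<.04)&(W[...,2]>.078)
q=cv2.minAreaRect((W[near][:,:2]*1000).astype(np.float32));print(q)
E
```

```text
t 7.6 tcp [ 0.4601 -0.1013  0.23  ] yaw 180.0 j [-0.39  0.11 -0.21  1.24 -0.   -1.96] F [-0.3  1.1  0.6] M [0.05 0.01 0.06] gap 0.0856
((572.9068603515625, 375.9198913574219), (42.688655853271484, 16.707122802734375), 2.8691086769104004)
```

View pics/t1.png

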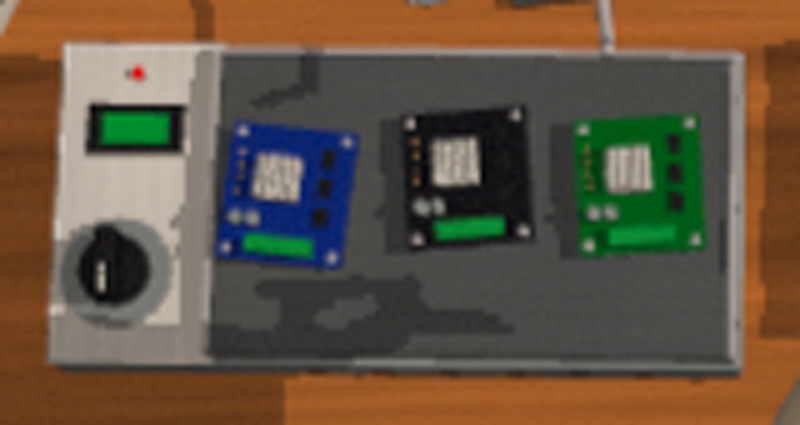

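```bash
python3 - <<'E'
from h import *
for f in ('top0','sc0'):
    d=np.load(f+'.npz');W=d['W'];I=d['img'].astype(int);R,G,B=I[...,0],I[...,1],I[...,2]
    reg=(abs(W[...,0]-.43)<.06)&(abs(W[...,1]+.1)<.2)
    red=(R>110)&(G<70)&(B<70)&reg&(W[...,2]>.055)
    P=W[red]; c=P[:,:2].mean(0);u,s,v=np.linalg.svd(P[:,:2]-c); a=v[0]*np.sign(v[0][1])
    print(f,'bar',c.round(4),np.degrees(np.arctan2(a[1],a[0])).round(1),'ext',np.percentile((P[:,:2]-c)@a,[1,99]).round(4),'w',np.percentile((P[:,:2]-c)@[a[1],-a[0]],[2,98]).round(4))
    bl=reg&(abs(R-G)<25)&(abs(G-B)<25)&(R>110)&(W[...,1]>-.09)&(W[...,1]<.05)&(W[...,2]<.015)
    Q=W[bl]; print(bl.sum(),cv2.minAreaRect((Q[:,:2]*1000).astype(np.float32)))
E
```

```text
top0 bar [ 0.4376 -0.1445] 96.0 ext [-0.055   0.0561] w [-0.0067  0.0064]
482 ((427.19073486328125, -34.69064712524414), (44.821128845214844, 108.50628662109375), 6.707559108734131)
sc0 bar [ 0.4407 -0.1432] 96.9 ext [-0.0555  0.0546] w [-0.0095  0.009 ]
257 ((426.8352355957031, -34.79166030883789), (50.79542922973633, 106.31951904296875), 4.8472185134887695)
```

Emit:
{"op": "send_rows", "data": {
  "targets": [
    [-0.011, -0.03, -0.02, 3, 0],
    [-0.01, -0.025, -0.04, 3, 0],
    [0, 0, -0.05, 0, 0],
    [0, 0, -0.04, 0, 0],
    [0, 0, -0.02, 0, 0],
    [0, 0, -0.014, 0, 0],
    [0, 0, 0, 0, 0],
    [0, 0, 0, 0, 60]
  ],
  "newtons": 60
}}

```text
clock: 8.45
tcp_pos: [0.439, -0.1523, 0.0462]
orientation: [-0.0, -0.052, 0.999, 0.0]
wrist_force: [0.2, -0.1, -0.2]
finger_gap: 0.0735
```

```bash
python3 -c "
from h import *
st()
shot('scene','s2',(220,170,420,320),4)"
```

```text
t 8.45 tcp [ 0.439  -0.1523  0.0462] yaw -174.1 j [-0.51  0.25 -0.53  0.79  0.   -2.18] F [ 0.2 -0.1 -0.2] M [-0.03  0.01  0.03] gap 0.0735
```

View pics/s2.png

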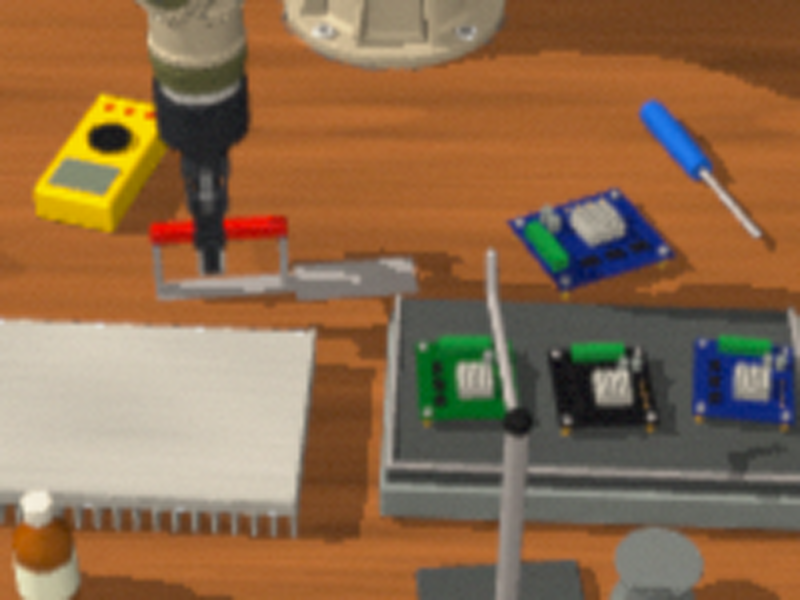

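Fingers straddle the red bar at crop (210,230). Closing.

Emit:
{"op": "send_rows", "data": {
  "targets": [
    [0, -0.004, 0, 0, 60],
    [0, 0, 0, 0, 255],
    [0, 0, 0, 0, 255],
    [0, 0, 0, 0, 255],
    [0, 0, 0, 0, 255],
    [0, 0, 0, 0, 255],
    [0, 0, 0, 0, 255],
    [0, 0, 0, 0, 255],
    [0, 0, 0, 0, 255]
  ],
  "newtons": 100
}}

```text
clock: 9.4
tcp_pos: [0.4385, -0.1567, 0.0461]
orientation: [-0.0, -0.052, 0.999, -0.0]
wrist_force: [-3.1, 1.4, 5.3]
finger_gap: 0.0124
```

Emit:
{"op": "send_rows", "data": {
  "targets": [
    [0, 0, 0.01, 0, 255],
    [0, 0, 0.03, 0, 255],
    [0, 0, 0.04, 0, 255],
    [-0.03, 0, 0.04, 0, 255],
    [-0.03, 0, 0, -8, 255],
    [0, 0.02, 0, -8, 255],
    [0, 0.03, 0, -8, 255],
    [0, 0.03, 0, -8, 255],
    [0, 0.03, 0, -8, 255],
    [0, 0.03, 0, -8, 255],
    [0, 0.03, 0, -8, 255],
    [0, 0, 0, -8, 255]
  ]
}}

```text
clock: 10.6
tcp_pos: [0.3779, 0.0163, 0.1659]
orientation: [-0.001, 0.486, 0.874, 0.001]
wrist_force: [-0.1, -0.0, -1.9]
finger_gap: 0.0125
```

Emit:
{"op": "send_rows", "data": {
  "targets": [
    [0, 0.02, 0, -8, 255],
    [0, 0.02, 0, -8, 255],
    [0, 0.01, 0, -8, 255],
    [0, 0, 0, -8, 255],
    [0, 0, 0, 0, 255],
    [0, 0, 0, 0, 255]
  ]
}}

```text
clock: 11.2
tcp_pos: [0.3786, 0.0635, 0.1658]
orientation: [-0.0, 0.706, 0.708, 0.0]
wrist_force: [-0.0, -0.4, -0.9]
finger_gap: 0.012
```

```bash
python3 - <<'E'
from h import *
st()
r=shot('top','t3',(170,170,460,340),2.7); r2=shot('scene','s3',(220,170,460,320),3.3)
np.savez('top1.npz',W=cloud(r),img=r['img']);np.savez('sc1.npz',W=cloud(r2),img=r2['img'])
E
```

```text
t 11.2 tcp [0.3786 0.0635 0.1658] yaw 90.1 j [-0.04 -0.02 -0.52  1.08  0.   -0.05] F [-0.  -0.4 -0.9] M [-0.02  0.09 -0.05] gap 0.012
```

View pics/t3.png

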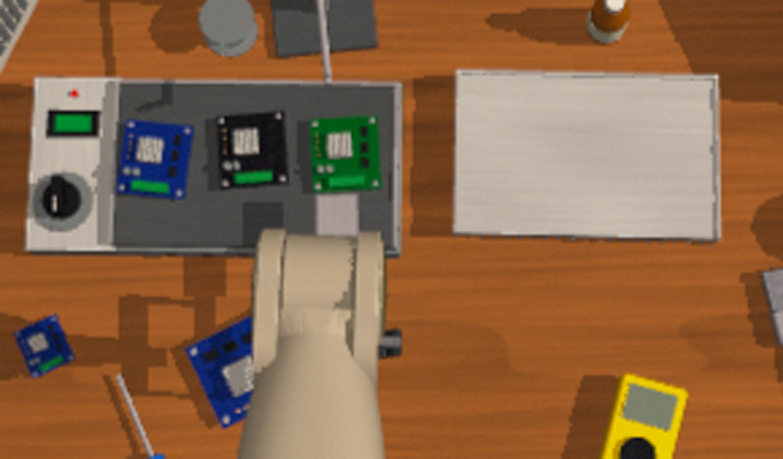

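View pics/s3.png

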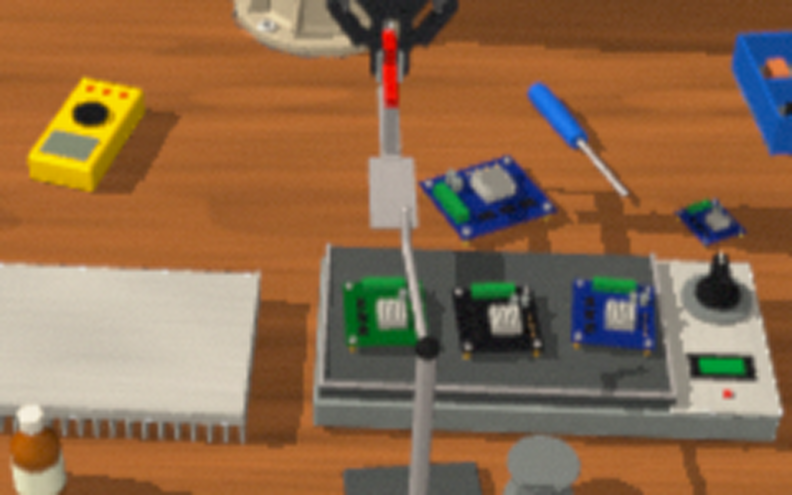

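```bash
cat >> h.py <<'E'
def boards(rs,zs=.055,x0=.5,x1=.73,y0=-.01,y1=.325):
    # rs: list of (W,img); segment boards by height
    out=[]
    for W,I in rs:
        m=(W[...,0]>x0)&(W[...,0]<x1)&(W[...,1]>y0)&(W[...,1]<y1)&(W[...,2]>zs+.008)&(W[...,2]<zs+.03)
        m=cv2.morphologyEx(m.astype(np.uint8),cv2.MORPH_OPEN,np.ones((3,3),np.uint8))
        n,L,s,c=cv2.connectedComponentsWithStats(m)
        for i in range(1,n):
            if s[i,4]<150: continue
            k=L==i; P=W[k]; flat=P[(P[:,2]<zs+.016)]
            r=cv2.minAreaRect((flat[:,:2]*1000).astype(np.float32))
            a=r[2]; w,h=r[1]
            if a>45: a-=90; w,h=h,w
            print('board',np.median(I[k],0).astype(int),'c',np.round(r[0],1),'xw %.1f yh %.1f'%(w,h),'yaw %.1f'%a,'zmed',np.median(flat[:,2]).round(4),'n',s[i,4])
def blade(W,img,x0,x1,y0,y1,z0,z1):
    I=img.astype(int);R,G,B=I[...,0],I[...,1],I[...,2]
    m=(W[...,0]>x0)&(W[...,0]<x1)&(W[...,1]>y0)&(W[...,1]<y1)&(W[...,2]>z0)&(W[...,2]<z1)
    P=W[m]; r=cv2.minAreaRect((P[:,:2]*1000).astype(np.float32))
    A=np.c_[P[:,:2]-P[:,:2].mean(0),np.ones(len(P))]; s=np.linalg.lstsq(A,P[:,2],rcond=None)[0]
    print('blade n',len(P),np.round(r[0],1),np.round(r[1],1),round(r[2],1),'z',s[2].round(4),'pitch/roll deg',np.degrees(s[:2]).round(2),'xmax',P[:,0].max().round(4))
E
python3 - <<'E'
from h import *
for f in ('top1','sc1'):
    d=np.load(f+'.npz');print(f)
    boards([(d['W'],d['img'])])
    blade(d['W'],d['img'],.46,.6,.01,.12,.105,.135)
E
```

```text
top1
board [23 29 27] c [622.9 159.9] xw 84.8 yh 69.5 yaw -0.4 zmed 0.0672 n 419
board [ 16  39 108] c [614.7 269.8] xw 82.3 yh 74.9 yaw -6.8 zmed 0.0673 n 500
board [ 6 90 28] c [612.   55.9] xw 76.1 yh 72.1 yaw -1.9 zmed 0.0672 n 340
blade n 229 [536.2  66.1] [44.2 45.4] 88.5 z 0.1223 pitch/roll deg [-0.99 -0.42] xmax 0.559
sc1
board [23 99 40] c [614.7  51.2] xw 89.1 yh 64.2 yaw 3.2 zmed 0.0676 n 395
board [ 29  57 116] c [614.8 268.8] xw 89.0 yh 72.8 yaw -8.5 zmed 0.0672 n 440
board [32 44 38] c [624.9 161.7] xw 86.0 yh 76.4 yaw 4.5 zmed 0.0672 n 478
blade n 258 [509.3  65.7] [98.5 43.2] 0.2 z 0.1224 pitch/roll deg [0.91 1.54] xmax 0.5586
```

```bash
cat >> h.py <<'E'
from scipy.optimize import minimize
def grab():
    return [(c,eyes.read_camera(c)) for c in ('top','scene')]
def fitb(cams,guess,zs,verbose=True,up=4):
    tot=[];res=[]
    for c,r in cams:
        W=cloud(r); 
        m=(np.hypot(W[...,0]-guess[0],W[...,1]-guess[1])<.075)&(W[...,2]>zs+.0065)&(W[...,2]<zs+.03)
        m=cv2.morphologyEx(m.astype(np.uint8),cv2.MORPH_CLOSE,np.ones((3,3),np.uint8))
        n,L,s,_=cv2.connectedComponentsWithStats(m)
        if n<2: continue
        k=1+np.argmax(s[1:,4]); m=(L==k).astype(np.uint8)
        m=cv2.morphologyEx(m,cv2.MORPH_CLOSE,np.ones((9,9),np.uint8))
        M=cv2.resize(m.astype(np.float32),None,fx=up,fy=up,interpolation=cv2.INTER_LINEAR)>.5
        tot.append((M,np.linalg.inv(r['pose']),r['camera_matrix'],c))
    def poly(p,Ti,K):
        ca,sa=np.cos(p[2]),np.sin(p[2]);C=[]
        for sx,sy in ((1,1),(1,-1),(-1,-1),(-1,1)):
            X=np.array([p[0]+ca*sx*.042-sa*sy*.038,p[1]+sa*sx*.042+ca*sy*.038,zs+.012,1]);q=Ti@X
            C.append([K[0,0]*q[0]/q[2]+K[0,2],K[1,1]*q[1]/q[2]+K[1,2]])
        return np.array(C)
    def cost(p,sub):
        e=0
        for M,Ti,K,_ in sub:
            im=np.zeros(M.shape,np.uint8)
            cv2.fillPoly(im,[np.round(((poly(p,Ti,K)+.5)*up-.5)*16).astype(np.int32)],1,shift=4)
            I=im>0; e+=1-(I&M).sum()/(I|M).sum()
        return e
    for sub in [[t] for t in tot]+[tot]:
        best=None
        for a0 in (-.12,0,.12):
            o=minimize(cost,[guess[0],guess[1],a0],args=(sub,),method='Nelder-Mead',options=dict(initial_simplex=np.array([[guess[0],guess[1],a0],[guess[0]+.01,guess[1],a0],[guess[0],guess[1]+.01,a0],[guess[0],guess[1],a0+.1]]),xatol=1e-4))
            if best is None or o.fun<best.fun: best=o
        res.append(best.x); print([t[3] for t in sub],'xy',best.x[:2].round(4),'yaw',np.degrees(best.x[2]).round(1),'cost',round(best.fun,3))
    return res
E
python3 - <<'E'
from h import *
cams=grab()
for n,g in (('green',(.612,.057)),('black',(.617,.162)),('blue',(.609,.267))):
    print(n); fitb(cams,g,.055)
E
```

```text
green
['top'] xy [0.6167 0.0547] yaw -9.1 cost 0.395
['scene'] xy [0.6147 0.048 ] yaw 4.2 cost 0.189
['top', 'scene'] xy [0.6154 0.052 ] yaw 0.3 cost 0.6
black
['top'] xy [0.6205 0.1602] yaw -5.5 cost 0.459
['scene'] xy [0.6219 0.1611] yaw 3.4 cost 0.07
['top', 'scene'] xy [0.6222 0.1609] yaw 2.4 cost 0.529
blue
['top'] xy [0.6161 0.2687] yaw -3.1 cost 0.443
['scene'] xy [0.6125 0.2691] yaw -8.5 cost 0.109
['top', 'scene'] xy [0.6139 0.2686] yaw -7.9 cost 0.565
```

```bash
python3 - <<'E'
from h import *
d=np.load('top1.npz');W=d['W'];z=W[190:275,170:330,2]
im=np.clip((z-.045)/.045,0,1)*255
im=cv2.resize(np.nan_to_num(im).astype(np.uint8),None,fx=5,fy=5,interpolation=cv2.INTER_NEAREST)
cv2.imwrite('pics/z.png',im)
E
```

```text
(no output)
```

View pics/z.png

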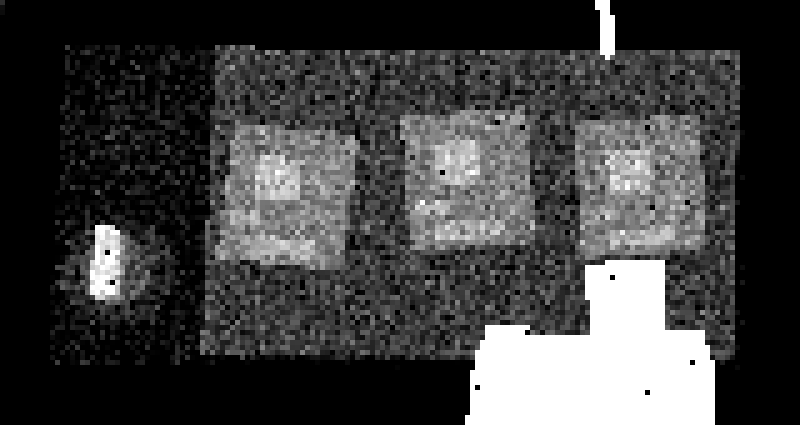

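```bash
cat >> h.py <<'E'
def grab(n=6):
    out=[]
    for c in ('top','scene'):
        rs=[eyes.read_camera(c) for _ in range(n)]
        r=dict(rs[-1]); Z=np.stack([q['z_map'] for q in rs]).astype(float); Z[Z<=0]=np.nan
        import warnings; warnings.simplefilter('ignore')
        z=np.nan_to_num(np.nanmean(Z,0)).astype(np.float32); r['z_map']=cv2.medianBlur(z,3); out.append((c,r))
    return out
E
python3 - <<'E'
from h import *
cams=grab()
for n,g in (('green',(.612,.057)),('black',(.617,.162)),('blue',(.609,.267))):
    print(n); fitb(cams,g,.055)
st()
E
```

```text
green
['top'] xy [0.6151 0.0573] yaw 3.0 cost 0.049
['scene'] xy [0.6128 0.0529] yaw 9.3 cost 0.199
['top', 'scene'] xy [0.6146 0.0568] yaw 2.5 cost 0.253
black
['top'] xy [0.6226 0.161 ] yaw 2.8 cost 0.039
['scene'] xy [0.6218 0.1615] yaw 3.6 cost 0.07
['top', 'scene'] xy [0.6223 0.1609] yaw 2.7 cost 0.111
blue
['top'] xy [0.6146 0.2697] yaw -7.4 cost 0.036
['scene'] xy [0.6131 0.2684] yaw -7.5 cost 0.065
['top', 'scene'] xy [0.614  0.2692] yaw -7.9 cost 0.11
t 12.0 tcp [0.3788 0.0634 0.1657] yaw 90.0 j [-0.04 -0.02 -0.52  1.08  0.   -0.04] F [-0.8 -0.6 -2. ] M [-0.    0.12  0.  ] gap 0.0122
```

```bash
cat >> h.py <<'E'
def bladeline(cams,x0,x1,y0,y1,z0,z1):
    for c,r in cams:
        W=cloud(r); m=(W[...,0]>x0)&(W[...,0]<x1)&(W[...,1]>y0)&(W[...,1]<y1)&(W[...,2]>z0)&(W[...,2]<z1)
        P=W[m]; X=[];Y=[];Zz=[]
        for a in np.arange(x0,x1,.006):
            q=P[(P[:,0]>=a)&(P[:,0]<a+.006)]
            if len(q)>8: X.append(q[:,0].mean());Y.append((q[:,1].min()+q[:,1].max())/2);Zz.append(q[:,2].mean())
        if len(X)<3: print(c,'few');continue
        p=np.polyfit(X,Y,1);pz=np.polyfit(X,Zz,1)
        print(c,'x',min(X).round(3),max(X).round(3),'yaw',np.degrees(p[0]).round(2),'y at ends',np.polyval(p,[min(X),max(X)]).round(4),'pitch',np.degrees(pz[0]).round(2),'z',np.polyval(pz,[min(X),max(X)]).round(4),'xmax',P[:,0].max().round(4),'widths',(P[:,1].min().round(4),P[:,1].max().round(4)))
E
python3 - <<'E'
from h import *
cams=grab()
bladeline(cams,.46,.6,.01,.12,.11,.135)
E
```

```text
top x 0.517 0.558 yaw -0.99 y at ends [0.0648 0.0641] pitch -2.37 z [0.1227 0.121 ] xmax 0.5582 widths (np.float64(0.0417), np.float64(0.088))
scene x 0.463 0.552 yaw -0.98 y at ends [0.066  0.0645] pitch -0.1 z [0.1219 0.1217] xmax 0.556 widths (np.float64(0.0444), np.float64(0.0872))
```

Emit:
{"op": "send_rows", "data": {
  "targets": [
    [0, -0.01, -0.01, 1.7, 255],
    [0, -0.0106, -0.02, 1.8, 255],
    [0, 0, -0.02, 0, 255],
    [0, 0, -0.0114, 0, 255],
    [0, 0, 0, 0, 255],
    [0, 0, 0, 0, 255]
  ],
  "newtons": 120
}}

```text
clock: 13.2
tcp_pos: [0.3788, 0.0428, 0.1046]
orientation: [-0.0, 0.686, 0.728, -0.0]
wrist_force: [0.6, 0.0, -0.7]
finger_gap: 0.012
```

```bash
python3 - <<'E'
from h import *
st()
cams=grab(4)
bladeline(cams,.46,.565,.01,.12,.052,.07)
cv2.imwrite('pics/s4.png',cv2.resize(cams[1][1]['img'][200:320,290:450],None,fx=5,fy=5)[:,:,::-1])
fitb(cams,(.615,.057),.055)
E
```

```text
t 13.2 tcp [0.3788 0.0428 0.1046] yaw 93.4 j [-0.1   0.03 -0.63  0.91  0.   -0.16] F [ 0.6  0.  -0.7] M [-0.05  0.06 -0.  ] gap 0.012
top x 0.511 0.564 yaw 0.79 y at ends [0.0645 0.0653] pitch -3.24 z [0.059  0.0561] xmax 0.5649 widths (np.float64(0.0101), np.float64(0.1184))
scene x 0.464 0.563 yaw 10.76 y at ends [0.0489 0.0676] pitch -3.13 z [0.062  0.0566] xmax 0.5646 widths (np.float64(0.011), np.float64(0.1198))
['top'] xy [0.6157 0.0572] yaw 2.7 cost 0.04
['scene'] xy [0.6123 0.052 ] yaw 11.7 cost 0.249
['top', 'scene'] xy [0.6153 0.0568] yaw 2.1 cost 0.303
```

View pics/s4.png

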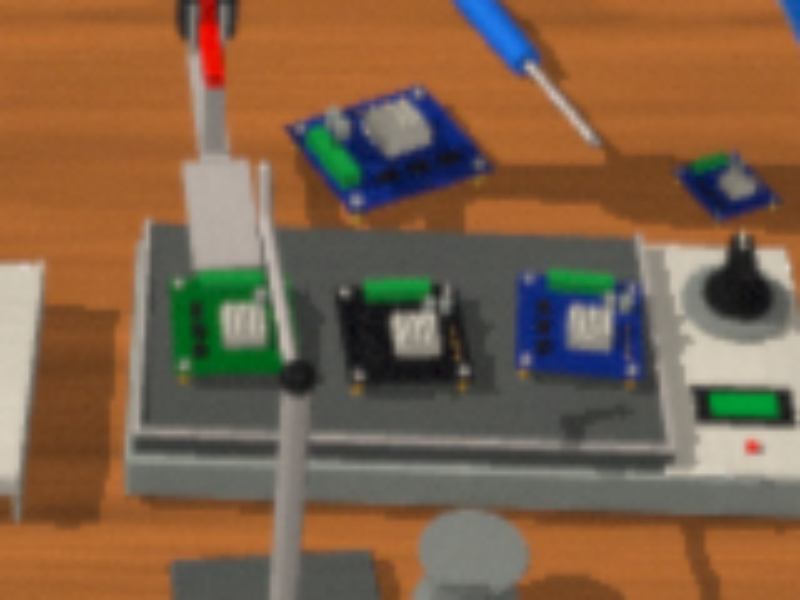

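Emit:
{"op": "send_rows", "data": {
  "targets": [
    [0.01, 0.0005, 0, 0, 255],
    [0.012, 0.0005, 0, 0, 255],
    [0.012, 0.0005, 0, 0, 255],
    [0.012, 0.0005, 0, 0, 255],
    [0.012, 0.0005, 0, 0, 255],
    [0, 0, 0, 0, 255]
  ]
}}

```text
clock: 14.2
tcp_pos: [0.4392, 0.0452, 0.1044]
orientation: [0.001, 0.685, 0.728, 0.001]
wrist_force: [0.1, -0.2, -2.5]
finger_gap: 0.0119
```

```bash
python3 - <<'E'
from h import *
st()
E
```

```text
t 14.2 tcp [0.4392 0.0452 0.1044] yaw 93.5 j [-0.08  0.14 -0.5   0.92  0.   -0.14] F [ 0.1 -0.2 -2.5] M [-0.01  0.07 -0.  ] gap 0.0119
```

Emit:
{"op": "send_rows", "data": {
  "targets": [
    [0.012, 0.0005, 0, 0, 255],
    [0.012, 0.0005, 0, 0, 255],
    [0.012, 0.0005, 0, 0, 255],
    [0.008, 0.0004, 0, 0, 255],
    [0, 0, 0, 0, 255]
  ]
}}

```text
clock: 14.7
tcp_pos: [0.4823, 0.0472, 0.1044]
orientation: [0.0, 0.686, 0.728, 0.0]
wrist_force: [-0.5, 0.7, -2.4]
finger_gap: 0.0115
```

```bash
python3 - <<'E'
from h import *
st()
cams=grab(4)
cv2.imwrite('pics/s5.png',cv2.resize(cams[1][1]['img'][200:320,290:450],None,fx=5,fy=5)[:,:,::-1])
fitb(cams,(.615,.057),.055)
E
```

```text
t 14.7 tcp [0.4823 0.0472 0.1044] yaw 93.4 j [-0.07  0.22 -0.4   0.95  0.   -0.13] F [-0.5  0.7 -2.4] M [ 0.01  0.08 -0.02] gap 0.0115
['top'] xy [0.6249 0.0508] yaw 12.4 cost 0.913
['scene'] xy [0.618  0.0542] yaw -2.7 cost 0.289
['top', 'scene'] xy [0.6176 0.0559] yaw -0.3 cost 1.205
```

View pics/s5.png

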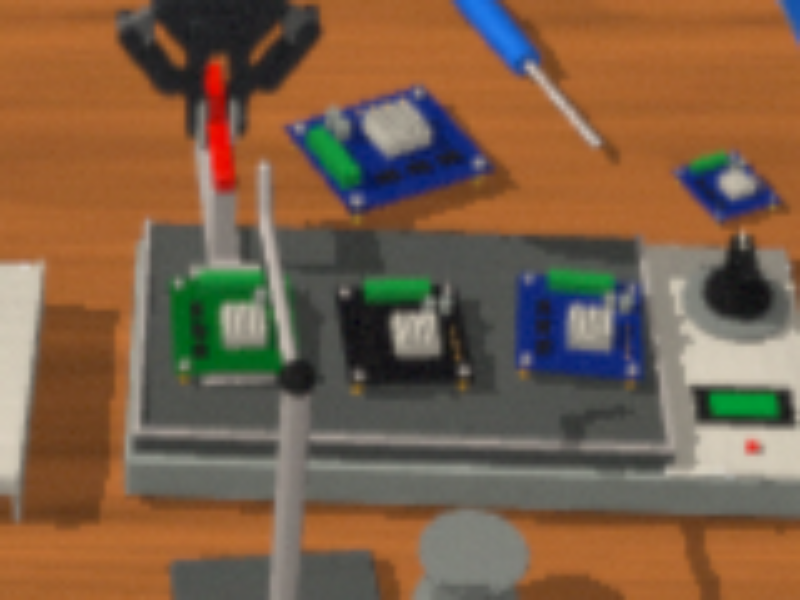

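Emit:
{"op": "send_rows", "data": {
  "targets": [
    [0, 0, 0.003, 0, 255],
    [0, 0, 0.003, 0, 255],
    [0, 0, 0.004, 0, 255],
    [0, 0, 0.008, 0, 255],
    [0, 0, 0.01, 0, 255],
    [0, 0, 0.012, 0, 255],
    [0, 0, 0.012, 0, 255],
    [0, 0, 0.008, 0, 255],
    [0, 0, 0, 0, 255]
  ]
}}

```text
clock: 16.0
tcp_pos: [0.4819, 0.0471, 0.1661]
orientation: [0.001, 0.686, 0.728, 0.001]
wrist_force: [-0.3, -0.2, -2.9]
finger_gap: 0.0119
```

```bash
python3 - <<'E'
from h import *
st()
cams=grab(2)
cv2.imwrite('pics/s6.png',cv2.resize(cams[1][1]['img'][180:320,250:450],None,fx=4,fy=4)[:,:,::-1])
E
```

```text
t 16.0 tcp [0.4819 0.0471 0.1661] yaw 93.4 j [-0.07  0.17 -0.31  1.09  0.   -0.13] F [-0.3 -0.2 -2.9] M [-0.04  0.21  0.02] gap 0.0119
```

View pics/s6.png

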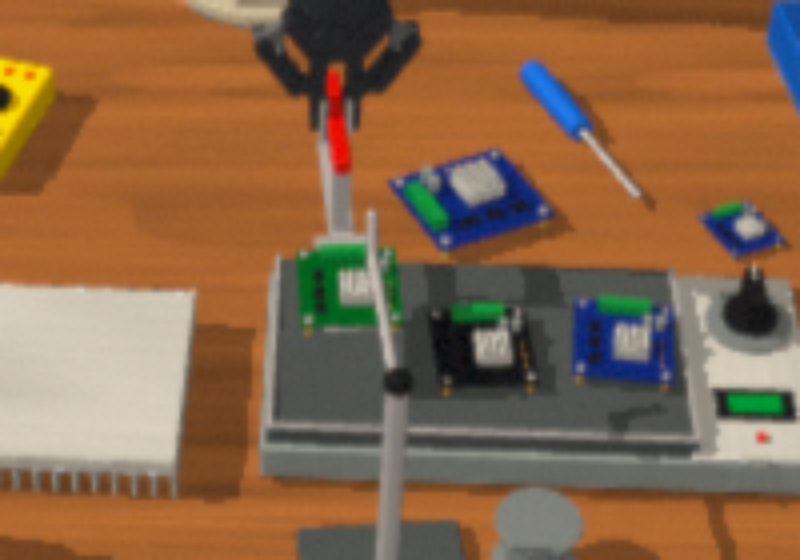

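Board sits level on the blade at crop (350,290). Carrying it to the far slot.

Emit:
{"op": "send_rows", "data": {
  "targets": [
    [0, -0.004, 0, 0, 255],
    [0, -0.008, 0, 0, 255],
    [0, -0.012, 0, 0, 255],
    [0, -0.016, 0, -0.5, 255],
    [0, -0.02, 0, -0.5, 255],
    [0, -0.02, 0, -0.5, 255],
    [0, -0.02, 0, -0.5, 255],
    [0, -0.02, 0, -0.5, 255],
    [0, -0.02, 0, -0.5, 255],
    [0, -0.02, 0, -0.5, 255],
    [0, -0.02, 0, -0.5, 255],
    [0, -0.02, 0, -0.5, 255]
  ]
}}

```text
clock: 17.4
tcp_pos: [0.4803, -0.1547, 0.1642]
orientation: [-0.0, 0.714, 0.7, -0.0]
wrist_force: [-0.1, 0.7, -2.6]
finger_gap: 0.0118
```

Emit:
{"op": "send_rows", "data": {
  "targets": [
    [0, -0.02, 0, -0.5, 255],
    [0, -0.02, 0, 0, 255],
    [0, -0.02, 0, 0, 255],
    [0, -0.02, 0, 0, 255],
    [0, -0.02, 0, 0, 255],
    [0, -0.02, 0, 0, 255],
    [0, -0.016, 0, 0, 255],
    [-0.001, -0.01, -0.005, 0, 255],
    [-0.002, -0.008, -0.01, 0, 255],
    [0, -0.004, -0.015, 0, 255],
    [0, 0, -0.015, 0, 255],
    [0, 0, 0, 0, 255]
  ]
}}

```text
clock: 18.6
tcp_pos: [0.4759, -0.3091, 0.1163]
orientation: [-0.003, 0.717, 0.698, -0.0]
wrist_force: [-0.1, -0.3, -2.3]
finger_gap: 0.0115
```

```bash
python3 - <<'E'
from h import *
st()
cams=grab(4)
cv2.imwrite('pics/s7.png',cv2.resize(cams[1][1]['img'][180:320,150:350],None,fx=4,fy=4)[:,:,::-1])
cv2.imwrite('pics/t7.png',cv2.resize(cams[0][1]['img'][180:300,300:460],None,fx=4,fy=4)[:,:,::-1])
fitb(cams,(.612,-.313),.067)
E
```

```text
t 18.6 tcp [ 0.4759 -0.3091  0.1163] yaw 88.5 j [-0.72  0.36 -0.17  1.04  0.   -0.69] F [-0.1 -0.3 -2.3] M [0.04 0.23 0.1 ] gap 0.0115
['top'] xy [ 0.6081 -0.3101] yaw -2.7 cost 0.132
['scene'] xy [ 0.6142 -0.3117] yaw -2.7 cost 0.207
['top', 'scene'] xy [ 0.6092 -0.3108] yaw -3.5 cost 0.365
```

View pics/s7.png

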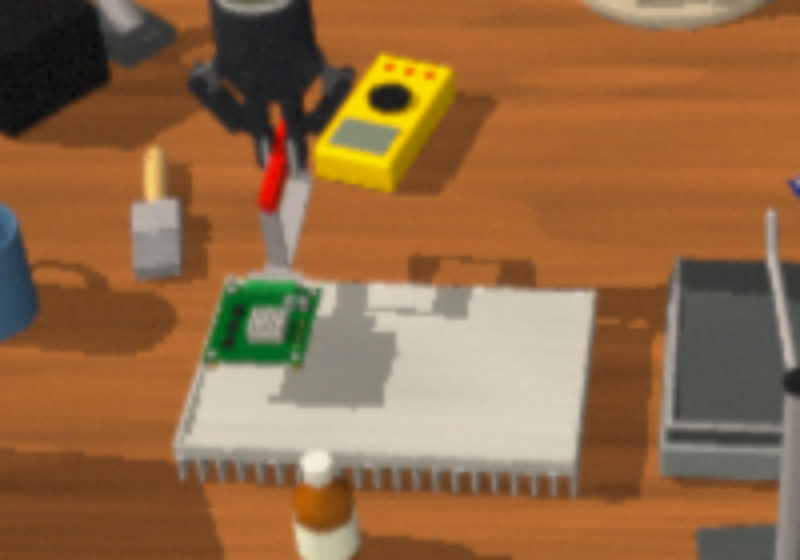

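View pics/t7.png

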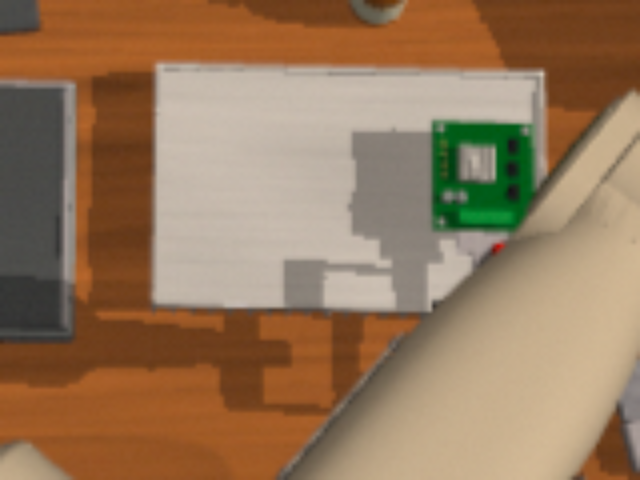

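Emit:
{"op": "send_rows", "data": {
  "targets": [
    [0.003, 0, -0.008, 0, 255],
    [0, 0, -0.008, 0, 255],
    [0, 0, -0.004, 0, 255],
    [0, 0, -0.003, 0, 255],
    [0, 0, -0.003, 0, 255],
    [0, 0, -0.002, 0, 255],
    [0, 0, -0.002, 0, 255],
    [0, 0, -0.002, 0, 255],
    [0, 0, 0, 0, 255],
    [0, 0, 0, 0, 255]
  ]
}}

```text
clock: 20.0
tcp_pos: [0.4809, -0.3109, 0.0875]
orientation: [0.0, 0.717, 0.697, 0.0]
wrist_force: [-0.2, -0.8, -2.6]
finger_gap: 0.012
```

```bash
python3 - <<'E'
from h import *
st()
cams=grab(4)
cv2.imwrite('pics/s8.png',cv2.resize(cams[1][1]['img'][230:320,180:320],None,fx=5,fy=5)[:,:,::-1])
fitb(cams,(.612,-.312),.035)
E
```

```text
t 20.0 tcp [ 0.4809 -0.3109  0.0875] yaw 88.4 j [-0.71  0.39 -0.21  0.97  0.   -0.69] F [-0.2 -0.8 -2.6] M [-0.04  0.13 -0.05] gap 0.012
['top'] xy [ 0.6159 -0.3129] yaw -3.2 cost 0.136
['scene'] xy [ 0.6163 -0.3123] yaw -3.6 cost 0.192
['top', 'scene'] xy [ 0.6159 -0.3125] yaw -3.2 cost 0.334
```

View pics/s8.png

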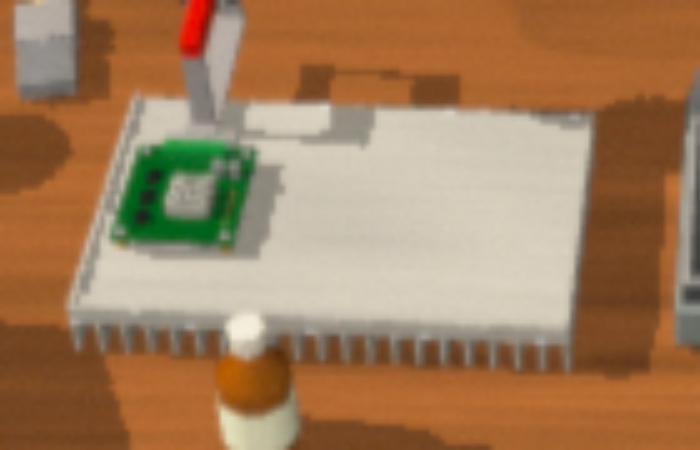

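Emit:
{"op": "send_rows", "data": {
  "targets": [
    [0, 0, -0.0015, 0, 255],
    [0, 0, -0.0015, 0, 255],
    [0, 0, 0, 0, 255]
  ]
}}

```text
clock: 20.7
tcp_pos: [0.4806, -0.3106, 0.084]
orientation: [-0.0, 0.717, 0.697, 0.0]
wrist_force: [-0.1, 0.2, -1.9]
finger_gap: 0.0116
```

```bash
python3 - <<'E'
from h import *
st()
E
```

```text
t 20.7 tcp [ 0.4806 -0.3106  0.084 ] yaw 88.5 j [-0.71  0.39 -0.21  0.97  0.   -0.69] F [-0.1  0.2 -1.9] M [-0.04  0.15  0.04] gap 0.0116
```

Emit:
{"op": "send_rows", "data": {
  "targets": [
    [-0.005, 0.0002, 0, 0, 255],
    [-0.01, 0.0005, 0, 0, 255],
    [-0.012, 0.0005, 0, 0, 255],
    [-0.012, 0.0005, 0, 0, 255],
    [-0.012, 0.0005, 0, 0, 255],
    [-0.012, 0.0005, 0, 0, 255],
    [-0.012, 0.0006, 0, 0, 255],
    [-0.012, 0.0005, 0, 0, 255],
    [-0.012, 0.0005, 0, 0, 255],
    [-0.012, 0, 0, 0, 255],
    [0, 0, 0, 0, 255]
  ]
}}

```text
clock: 21.8
tcp_pos: [0.3681, -0.3061, 0.0842]
orientation: [-0.001, 0.717, 0.697, -0.0]
wrist_force: [0.7, 0.1, -2.7]
finger_gap: 0.0121
```

```bash
python3 - <<'E'
from h import *
st()
cams=grab(4)
cv2.imwrite('pics/s9.png',cv2.resize(cams[1][1]['img'][200:320,150:350],None,fx=4,fy=4)[:,:,::-1])
fitb(cams,(.612,-.312),.035)
E
```

```text
t 21.8 tcp [ 0.3681 -0.3061  0.0842] yaw 88.4 j [-0.86  0.23 -0.45  0.9  -0.   -0.83] F [ 0.7  0.1 -2.7] M [0.03 0.15 0.02] gap 0.0121
['top'] xy [ 0.6166 -0.3129] yaw -3.0 cost 0.021
['scene'] xy [ 0.6151 -0.3122] yaw -2.9 cost 0.069
['top', 'scene'] xy [ 0.6157 -0.3124] yaw -2.7 cost 0.1
```

View pics/s9.png

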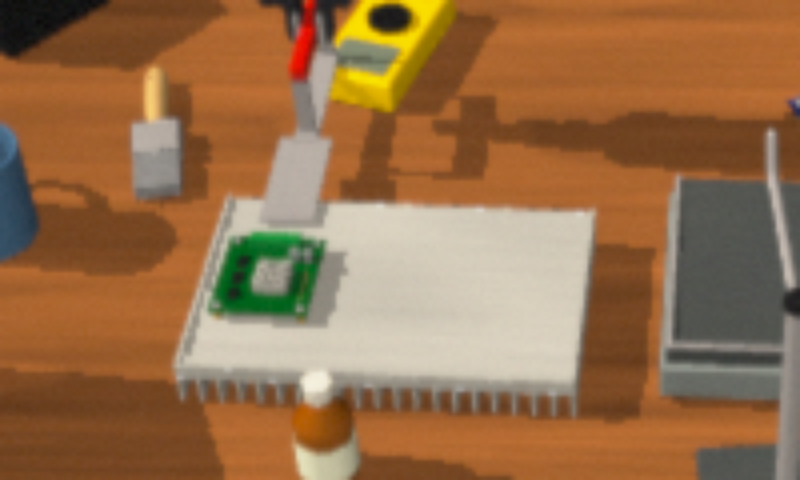

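Emit:
{"op": "send_rows", "data": {
  "targets": [
    [0, 0, 0.03, 0, 255],
    [0, 0.01, 0.03, 0, 255],
    [0, 0.03, 0.02, 0, 255],
    [0.002, 0.045, 0, 0.6, 255],
    [0.002, 0.045, 0, 0.6, 255],
    [0.002, 0.045, 0, 0.7, 255],
    [0.002, 0.045, 0, 0.6, 255],
    [0.002, 0.045, 0, 0.6, 255],
    [0.002, 0.045, 0, 0.6, 255],
    [0, 0.045, 0, 0.5, 255],
    [0, 0.045, 0, 0.5, 255],
    [0, 0.045, 0, 0.5, 255]
  ]
}}

```text
clock: 23.4
tcp_pos: [0.3816, 0.1406, 0.1646]
orientation: [0.0, 0.684, 0.73, 0.0]
wrist_force: [1.3, -0.5, -2.3]
finger_gap: 0.0119
```

Emit:
{"op": "send_rows", "data": {
  "targets": [
    [0, 0.007, 0, 0, 255],
    [0, 0, 0, 0, 255],
    [0, 0, 0, 0, 255]
  ]
}}

```text
clock: 23.7
tcp_pos: [0.3816, 0.1451, 0.1642]
orientation: [0.0, 0.684, 0.729, -0.0]
wrist_force: [0.8, -0.3, -2.3]
finger_gap: 0.012
```

```bash
cat >> h.py <<'E'
def plan(bx,by,byaw,lat=0.0018,d=0.1327,sy=-1.0):
    # spatula yaw = gripper yaw-90+sy ; blade pt at distance d ahead lateral lat (gripper frame)
    g=byaw-sy; a=np.radians(g); c,s=np.cos(a),np.sin(a)
    T=np.array([bx-(c*d-s*lat),by-(s*d+c*lat)]); t=np.radians(byaw)
    print('gripper yaw',round(g+90,2),'final',T.round(4),'dir',np.round([np.cos(t),np.sin(t)],4),'start -.11',(T-.11*np.array([np.cos(t),np.sin(t)])).round(4))
E
python3 - <<'E'
from h import *
st()
cams=grab()
a=fitb(cams,(.622,.161),.055)[-1]; plan(a[0],a[1],np.degrees(a[2]))
fitb(cams,(.614,.269),.055)
bladeline(cams,.45,.6,.1,.22,.108,.135)
E
```

```text
t 23.7 tcp [0.3816 0.1451 0.1642] yaw 93.7 j [ 0.17  0.03 -0.47  1.07 -0.    0.1 ] F [ 0.8 -0.3 -2.3] M [-0.03  0.11 -0.01] gap 0.012
['top'] xy [0.6225 0.161 ] yaw 2.6 cost 0.039
['scene'] xy [0.6217 0.161 ] yaw 3.5 cost 0.07
['top', 'scene'] xy [0.6223 0.1611] yaw 2.8 cost 0.111
gripper yaw 93.78 final [0.49   0.1506] dir [0.9988 0.0485] start -.11 [0.3802 0.1452]
['top'] xy [0.6149 0.2696] yaw -7.5 cost 0.036
['scene'] xy [0.6131 0.2685] yaw -7.8 cost 0.066
['top', 'scene'] xy [0.6141 0.2685] yaw -7.9 cost 0.116
top x 0.526 0.556 yaw 4.68 y at ends [0.1551 0.1576] pitch -1.02 z [0.1208 0.1203] xmax 0.5607 widths (np.float64(0.1343), np.float64(0.178))
scene x 0.452 0.555 yaw 3.48 y at ends [0.1515 0.1578] pitch -0.54 z [0.121 0.12 ] xmax 0.5578 widths (np.float64(0.1318), np.float64(0.1784))
```

Emit:
{"op": "send_rows", "data": {
  "targets": [
    [0, 0, -0.02, 0, 255],
    [0, 0, -0.02, 0, 255],
    [0, 0, -0.015, 0, 255],
    [0, 0, -0.005, 0, 255],
    [0, 0, 0, 0, 255],
    [0.01, 0.0005, 0, 0, 255],
    [0.012, 0.0006, 0, 0, 255],
    [0.012, 0.0006, 0, 0, 255],
    [0.012, 0.0006, 0, 0, 255],
    [0.012, 0.0006, 0, 0, 255],
    [0, 0, 0, 0, 255]
  ]
}}

```text
clock: 25.4
tcp_pos: [0.4423, 0.1485, 0.1045]
orientation: [0.001, 0.684, 0.729, 0.001]
wrist_force: [0.6, 0.9, -2.0]
finger_gap: 0.0117
```

```bash
python3 - <<'E'
from h import *
st()
E
```

```text
t 25.4 tcp [0.4423 0.1485 0.1045] yaw 93.6 j [ 0.15  0.19 -0.45  0.94  0.    0.09] F [ 0.6  0.9 -2. ] M [-0.04  0.12 -0.  ] gap 0.0117
```

Emit:
{"op": "send_rows", "data": {
  "targets": [
    [0.012, 0.0006, 0, 0, 255],
    [0.012, 0.0006, 0, 0, 255],
    [0.012, 0.0006, 0, 0, 255],
    [0.012, 0.0006, 0, 0, 255],
    [0.003, 0.0001, 0, 0, 255],
    [0, 0, 0, 0, 255]
  ]
}}

```text
clock: 26.0
tcp_pos: [0.4913, 0.1509, 0.1042]
orientation: [-0.0, 0.684, 0.729, -0.0]
wrist_force: [-0.0, -0.4, -2.4]
finger_gap: 0.0118
```

```bash
python3 - <<'E'
from h import *
st()
cams=grab(4)
cv2.imwrite('pics/s10.png',cv2.resize(cams[1][1]['img'][200:320,290:450],None,fx=5,fy=5)[:,:,::-1])
E
```

```text
t 26.0 tcp [0.4913 0.1509 0.1042] yaw 93.6 j [ 0.14  0.27 -0.33  0.96  0.    0.08] F [-0.  -0.4 -2.4] M [ 0.03  0.16 -0.  ] gap 0.0118
```

View pics/s10.png

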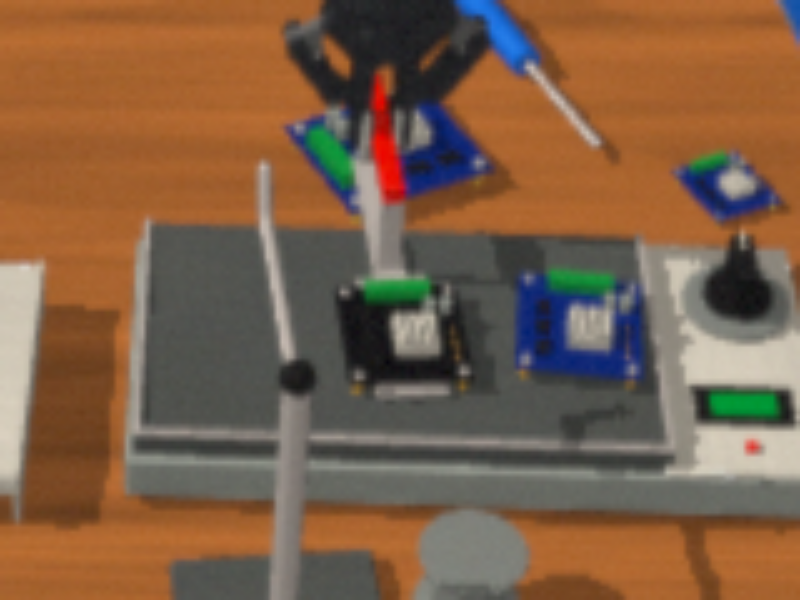

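Emit:
{"op": "send_rows", "data": {
  "targets": [
    [0, 0, 0.003, 0, 255],
    [0, 0, 0.003, 0, 255],
    [0, 0, 0.004, 0, 255],
    [0, 0, 0.008, 0, 255],
    [0, 0, 0.01, 0, 255],
    [0, 0, 0.012, 0, 255],
    [0, 0, 0.012, 0, 255],
    [0, -0.004, 0.008, 0, 255],
    [0, -0.008, 0, 0, 255],
    [0, -0.012, 0, 0, 255],
    [0, -0.016, 0, 0, 255],
    [0, -0.02, 0, 0, 255]
  ]
}}

```text
clock: 27.6
tcp_pos: [0.4901, 0.0898, 0.1636]
orientation: [-0.0, 0.684, 0.729, -0.001]
wrist_force: [0.3, 0.1, -1.6]
finger_gap: 0.0118
```

Emit:
{"op": "send_rows", "data": {
  "targets": [
    [0, -0.02, 0, -0.5, 255],
    [0, -0.02, 0, -0.5, 255],
    [0, -0.02, 0, -0.5, 255],
    [0, -0.02, 0, -0.5, 255],
    [0, -0.02, 0, -0.5, 255],
    [0, -0.02, 0, -0.5, 255],
    [0, -0.02, 0, -0.5, 255],
    [0, -0.02, 0, -0.5, 255],
    [0, -0.02, 0, -0.5, 255],
    [0, -0.02, 0, -0.5, 255],
    [0, -0.02, 0, -0.5, 255],
    [0, -0.02, 0, 0, 255]
  ]
}}

```text
clock: 28.8
tcp_pos: [0.4896, -0.1507, 0.1635]
orientation: [-0.001, 0.719, 0.695, -0.0]
wrist_force: [1.0, -0.1, -3.9]
finger_gap: 0.012
```

Emit:
{"op": "send_rows", "data": {
  "targets": [
    [-0.001, -0.02, 0, 0, 255],
    [-0.001, -0.016, 0, 0, 255],
    [-0.001, -0.014, -0.005, 0, 255],
    [-0.001, -0.009, -0.01, 0, 255],
    [-0.001, -0.006, -0.015, 0, 255],
    [0, 0, -0.015, 0, 255],
    [0, 0, 0, 0, 255],
    [0, 0, 0, 0, 255]
  ]
}}

```text
clock: 29.6
tcp_pos: [0.4851, -0.2136, 0.1187]
orientation: [-0.001, 0.718, 0.696, -0.0]
wrist_force: [0.1, -0.0, -1.9]
finger_gap: 0.0116
```

```bash
python3 - <<'E'
from h import *
st()
cams=grab(4)
cv2.imwrite('pics/s11.png',cv2.resize(cams[1][1]['img'][180:320,150:350],None,fx=4,fy=4)[:,:,::-1])
fitb(cams,(.6165,-.217),.067)
fitb(cams,(.6165,-.3125),.035)
E
```

```text
t 29.6 tcp [ 0.4851 -0.2136  0.1187] yaw 88.2 j [-0.57  0.29 -0.27  1.01  0.   -0.53] F [ 0.1 -0.  -1.9] M [-0.05  0.15  0.  ] gap 0.0116
['top'] xy [ 0.6197 -0.2133] yaw 3.0 cost 0.359
['scene'] xy [ 0.6196 -0.2157] yaw -1.6 cost 0.19
['top', 'scene'] xy [ 0.6203 -0.2152] yaw -1.3 cost 0.559
['top'] xy [ 0.683  -0.3603] yaw -2.2 cost 0.99
['scene'] xy [ 0.615  -0.3122] yaw -2.2 cost 0.071
['top', 'scene'] xy [ 0.6152 -0.3122] yaw -2.1 cost 1.063
```

View pics/s11.png

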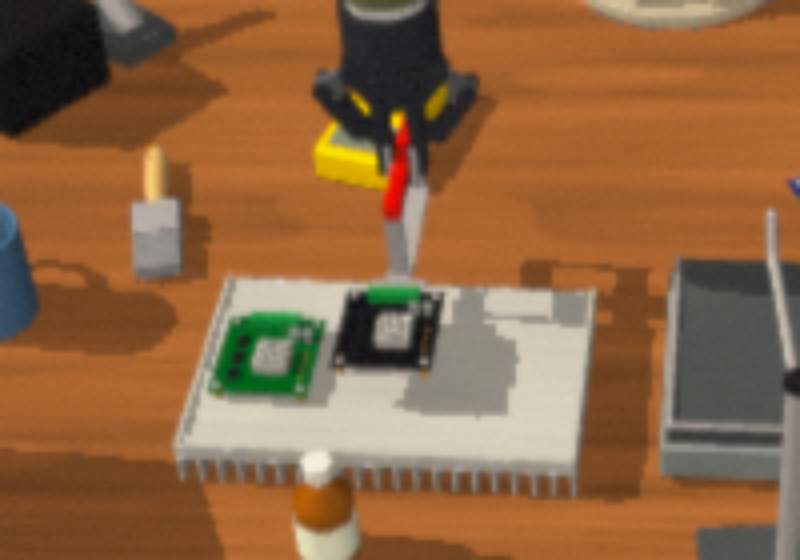

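Emit:
{"op": "send_rows", "data": {
  "targets": [
    [0, -0.001, -0.008, 0, 255],
    [0, 0, -0.008, 0, 255],
    [0, 0, -0.005, 0, 255],
    [0, 0, -0.003, 0, 255],
    [0, 0, -0.003, 0, 255],
    [0, 0, -0.002, 0, 255],
    [0, 0, -0.002, 0, 255],
    [0, 0, -0.002, 0, 255],
    [0, 0, 0, 0, 255],
    [0, 0, 0, 0, 255]
  ]
}}

```text
clock: 31.0
tcp_pos: [0.4859, -0.2151, 0.0865]
orientation: [0.0, 0.718, 0.696, 0.0]
wrist_force: [0.7, 0.4, -2.6]
finger_gap: 0.0121
```

```bash
python3 - <<'E'
from h import *
st()
cams=grab(4)
fitb(cams,(.6165,-.217),.035)
d=np.load('top0.npz');W=d['W'];I=d['img'].astype(int);m=(I[...,0]>170)&(I[...,1]>150)&(I[...,2]<80)&(W[...,0]<.5)&(W[...,0]>.1);P=W[m];print('meter',P.min(0),P.max(0),np.median(P[:,2]))
E
```

```text
t 31.0 tcp [ 0.4859 -0.2151  0.0865] yaw 88.1 j [-0.57  0.32 -0.32  0.94  0.   -0.54] F [ 0.7  0.4 -2.6] M [-0.03  0.05 -0.03] gap 0.0121
['top'] xy [ 0.6216 -0.2138] yaw 4.1 cost 0.366
['scene'] xy [ 0.6176 -0.2171] yaw -1.9 cost 0.186
['top', 'scene'] xy [ 0.6188 -0.2173] yaw -1.4 cost 0.576
meter [ 0.20729809 -0.31390661  0.01741878] [ 0.36397465 -0.20276773  0.04745197] 0.03325592747598294
```

Emit:
{"op": "send_rows", "data": {
  "targets": [
    [0, 0, -0.0015, 0, 255],
    [0, 0, 0, 0, 255],
    [-0.005, 0.0002, 0, 0, 255],
    [-0.01, 0.0005, 0, 0, 255],
    [-0.012, 0.0005, 0, 0, 255],
    [-0.012, 0.0005, 0, 0, 255],
    [-0.012, 0.0005, 0, 0, 255],
    [-0.012, 0.0005, 0, 0, 255],
    [-0.012, 0.0006, 0, 0, 255],
    [-0.012, 0.0005, 0, 0, 255],
    [-0.012, 0.0005, 0, 0, 255],
    [0, 0, 0, 0, 255]
  ]
}}

```text
clock: 32.6
tcp_pos: [0.3849, -0.2102, 0.0847]
orientation: [-0.001, 0.719, 0.695, -0.0]
wrist_force: [0.2, 0.6, -1.9]
finger_gap: 0.0119
```

```bash
python3 - <<'E'
from h import *
st()
cams=grab(4)
cv2.imwrite('pics/s12.png',cv2.resize(cams[1][1]['img'][180:320,150:350],None,fx=4,fy=4)[:,:,::-1])
fitb(cams,(.6165,-.217),.035)
fitb(cams,(.614,.269),.055)
E
```

```text
t 32.6 tcp [ 0.3849 -0.2102  0.0847] yaw 88.1 j [-0.68  0.16 -0.54  0.88 -0.   -0.65] F [ 0.2  0.6 -1.9] M [ 0.02  0.13 -0.03] gap 0.0119
['top'] xy [ 0.6189 -0.2179] yaw -1.6 cost 0.019
['scene'] xy [ 0.6163 -0.2169] yaw -2.2 cost 0.148
['top', 'scene'] xy [ 0.6186 -0.2178] yaw -2.1 cost 0.181
['top'] xy [0.6147 0.2698] yaw -7.5 cost 0.036
['scene'] xy [0.6128 0.2689] yaw -7.1 cost 0.065
['top', 'scene'] xy [0.614  0.2692] yaw -7.9 cost 0.11
```

View pics/s12.png

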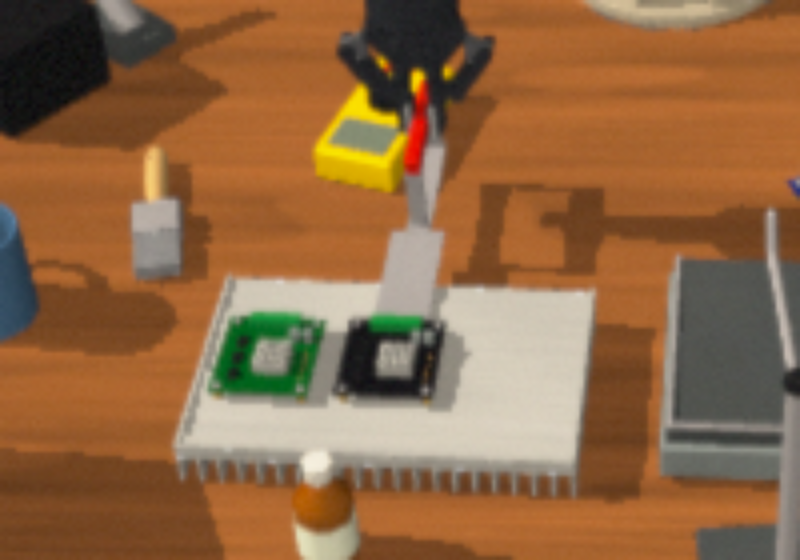

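Emit:
{"op": "send_rows", "data": {
  "targets": [
    [-0.01, 0.0004, 0.01, 0, 255],
    [-0.002, 0, 0.03, 0, 255],
    [0, 0.02, 0.03, -0.5, 255],
    [0, 0.035, 0.01, -0.5, 255],
    [0, 0.045, 0, -0.5, 255],
    [0, 0.045, 0, -0.5, 255],
    [0, 0.045, 0, -0.5, 255],
    [0, 0.045, 0, -0.5, 255],
    [0, 0.045, 0, -0.5, 255],
    [0, 0.045, 0, -0.5, 255],
    [0, 0.045, 0, -0.5, 255],
    [0, 0.045, 0, -0.2, 255]
  ]
}}

```text
clock: 34.2
tcp_pos: [0.374, 0.2062, 0.1657]
orientation: [0.0, 0.746, 0.666, 0.0]
wrist_force: [1.3, 0.0, -1.4]
finger_gap: 0.012
```

Emit:
{"op": "send_rows", "data": {
  "targets": [
    [0, 0.045, 0, 0, 255],
    [0, 0.03, 0, 0, 255],
    [0, 0.018, 0, 0, 255],
    [0, 0, 0, 0, 255],
    [0, 0, 0, 0, 255]
  ]
}}

```text
clock: 34.7
tcp_pos: [0.3742, 0.2972, 0.165]
orientation: [0.0, 0.746, 0.666, -0.0]
wrist_force: [0.2, 0.1, -1.5]
finger_gap: 0.0118
```

```bash
python3 - <<'E'
from h import *
st()
cams=grab()
a=fitb(cams,(.614,.269),.055)[-1]; plan(a[0],a[1],np.degrees(a[2]))
bladeline(cams,.45,.6,.22,.34,.108,.135)
E
```

```text
t 34.7 tcp [0.3742 0.2972 0.165 ] yaw 83.5 j [ 0.5   0.16 -0.32  1.09 -0.    0.62] F [ 0.2  0.1 -1.5] M [ 0.01  0.09 -0.01] gap 0.0118
['top'] xy [0.6148 0.2696] yaw -7.4 cost 0.036
['scene'] xy [0.6128 0.2689] yaw -7.1 cost 0.065
['top', 'scene'] xy [0.614  0.2691] yaw -7.8 cost 0.111
gripper yaw 83.21 final [0.482 0.283] dir [ 0.9908 -0.1355] start -.11 [0.3731 0.2979]
top x 0.453 0.55 yaw -6.53 y at ends [0.29   0.2791] pitch 0.13 z [0.121  0.1212] xmax 0.5572 widths (np.float64(0.259), np.float64(0.3106))
scene x 0.452 0.548 yaw -6.92 y at ends [0.2903 0.2788] pitch -0.26 z [0.1211 0.1207] xmax 0.5494 widths (np.float64(0.259), np.float64(0.3112))
```

Emit:
{"op": "send_rows", "data": {
  "targets": [
    [0, 0, -0.02, 0, 255],
    [0, 0, -0.02, 0, 255],
    [0, 0, -0.015, 0, 255],
    [0, 0, -0.006, 0, 255],
    [0, 0, 0, 0, 255],
    [0.01, -0.0013, 0, 0, 255],
    [0.012, -0.0016, 0, 0, 255],
    [0.012, -0.0017, 0, 0, 255],
    [0.012, -0.0016, 0, 0, 255],
    [0.012, -0.0017, 0, 0, 255],
    [0, 0, 0, 0, 255]
  ]
}}

```text
clock: 36.4
tcp_pos: [0.4352, 0.2895, 0.104]
orientation: [0.0, 0.747, 0.665, 0.001]
wrist_force: [0.2, -0.6, -2.4]
finger_gap: 0.0119
```

```bash
python3 - <<'E'
from h import *
st()
E
```

```text
t 36.4 tcp [0.4352 0.2895 0.104 ] yaw 83.3 j [ 0.43  0.29 -0.31  0.97 -0.    0.55] F [ 0.2 -0.6 -2.4] M [-0.02  0.11 -0.05] gap 0.0119
```

Emit:
{"op": "send_rows", "data": {
  "targets": [
    [0.012, -0.0016, 0, 0, 255],
    [0.012, -0.0016, 0, 0, 255],
    [0.012, -0.0016, 0, 0, 255],
    [0.012, -0.0017, 0, 0, 255],
    [0.002, -0.0003, 0, 0, 255],
    [0, 0, 0, 0, 255]
  ]
}}

```text
clock: 37.0
tcp_pos: [0.4826, 0.2836, 0.1037]
orientation: [-0.0, 0.746, 0.666, -0.0]
wrist_force: [0.4, 0.4, -2.4]
finger_gap: 0.012
```

```bash
python3 - <<'E'
from h import *
st()
cams=grab(4)
cv2.imwrite('pics/s13.png',cv2.resize(cams[1][1]['img'][200:320,290:450],None,fx=5,fy=5)[:,:,::-1])
E
```

```text
t 37.0 tcp [0.4826 0.2836 0.1037] yaw 83.5 j [ 0.39  0.35 -0.22  1.    0.    0.5 ] F [ 0.4  0.4 -2.4] M [-0.07  0.11 -0.06] gap 0.012
```

View pics/s13.png

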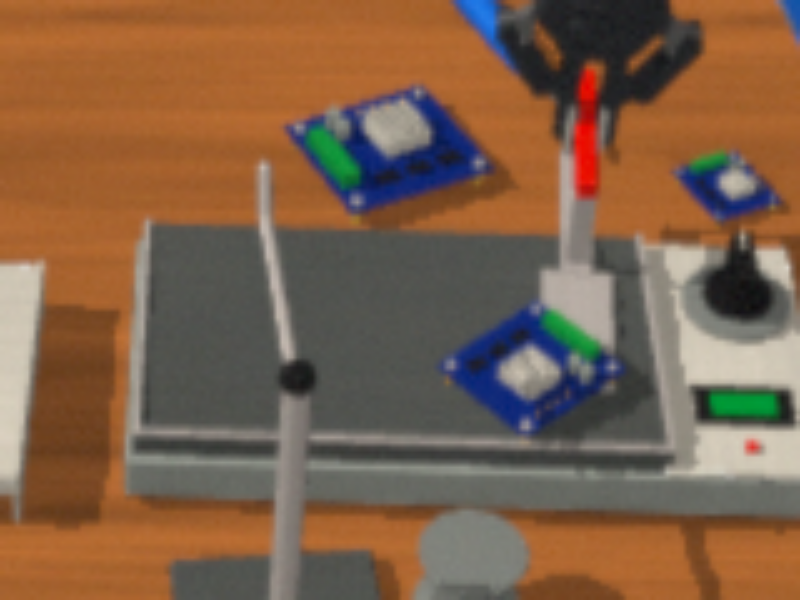

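The blue board has shifted and rotated about 40° — it was either knocked or nudged. I'll withdraw the blade straight back and measure again.

Emit:
{"op": "send_rows", "data": {
  "targets": [
    [-0.008, 0.001, 0, 0, 255],
    [-0.01, 0.0014, 0, 0, 255],
    [-0.012, 0.0016, 0, 0, 255],
    [-0.012, 0.0017, 0, 0, 255],
    [-0.012, 0.0016, 0, 0, 255],
    [-0.012, 0.0017, 0, 0, 255],
    [-0.012, 0.0016, 0, 0, 255],
    [-0.012, 0.0016, 0, 0, 255],
    [-0.012, 0.0016, 0, 0, 255],
    [-0.006, 0, 0.02, 0, 255],
    [0, 0, 0.04, 0, 255],
    [0, 0, 0, 0, 255]
  ]
}}

```text
clock: 38.6
tcp_pos: [0.3769, 0.2985, 0.1685]
orientation: [0.001, 0.746, 0.666, 0.004]
wrist_force: [1.4, 0.7, -1.0]
finger_gap: 0.0117
```

```bash
python3 - <<'E'
from h import *
st()
cams=grab()
cv2.imwrite('pics/s14.png',cv2.resize(cams[1][1]['img'][200:320,290:450],None,fx=5,fy=5)[:,:,::-1])
cv2.imwrite('pics/t14.png',cv2.resize(cams[0][1]['img'][190:275,170:330],None,fx=5,fy=5)[:,:,::-1])
import h
# fit with different start yaws
src=open('h.py').read().replace('(-.12,0,.12)','(-.75,-.5,.5,.75)')
exec(src[src.index('def fitb'):src.index('def grab(n=6)')])
fitb(cams,(.635,.235),.055)
E
```

```text
t 38.6 tcp [0.3769 0.2985 0.1685] yaw 83.5 j [ 0.5   0.16 -0.32  1.09  0.    0.62] F [ 1.4  0.7 -1. ] M [ 0.06 -0.03  0.  ] gap 0.0117
['top'] xy [0.6335 0.2775] yaw 20.3 cost 0.452
['scene'] xy [0.6401 0.2836] yaw 34.1 cost 0.343
['top', 'scene'] xy [0.6353 0.2828] yaw 32.5 cost 0.829
```

View pics/s14.png

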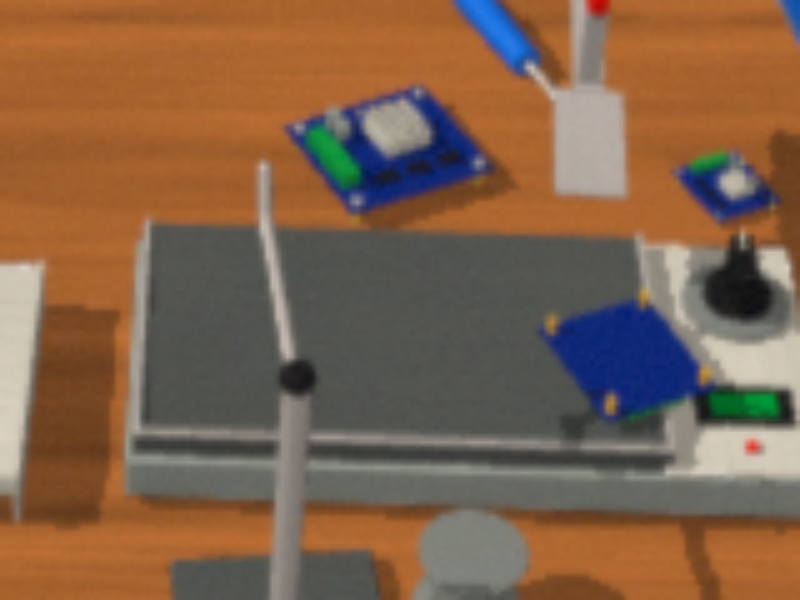

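View pics/t14.png

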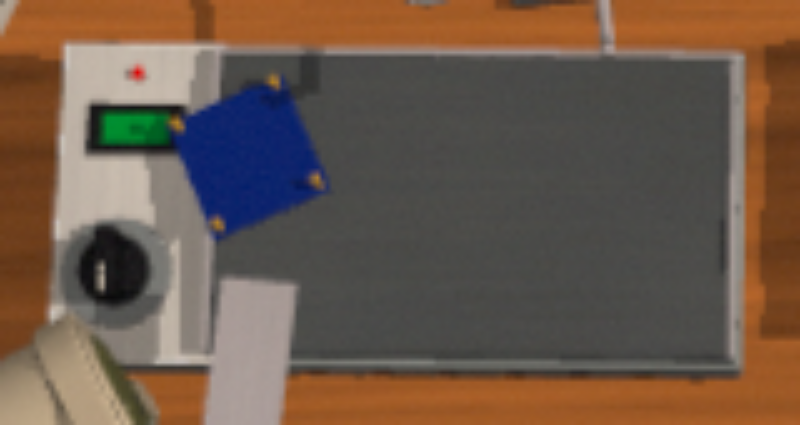

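The lift at the end of the withdrawal flipped the blue board upside down, because the blade was still under its corner. It has to be turned back over with the spatula. First I'll measure how it lies.

```bash
cat >> h.py <<'E'
def bluepts(cams,cx,cy,rad=.09,zmin=.05):
    out=[]
    for c,r in cams:
        W=cloud(r);I=r['img'].astype(int);R,G,B=I[...,0],I[...,1],I[...,2]
        m=(np.hypot(W[...,0]-cx,W[...,1]-cy)<rad)&(B>R+40)&(B>G+25)&(W[...,2]>zmin)
        P=W[m]
        if len(P)<20: print(c,'few',len(P)); continue
        q=cv2.minAreaRect((P[:,:2]*1000).astype(np.float32))
        A=np.c_[P[:,:2]-P[:,:2].mean(0),np.ones(len(P))];s=np.linalg.lstsq(A,P[:,2],rcond=None)[0]
        print(c,len(P),'rect',np.round(q[0],1),np.round(q[1],1),round(q[2],1),'z',s[2].round(4),'slope deg',np.degrees(s[:2]).round(1),'corners',np.round(cv2.boxPoints(q)).tolist())
E
python3 - <<'E'
from h import *
cams=grab()
bluepts(cams,.64,.283)
E
```

```text
top 647 rect [644.2 295.7] [86.4 78.4] 23.3 z 0.0673 slope deg [-0.4  0.3] corners [[589.0, 315.0], [620.0, 243.0], [699.0, 277.0], [668.0, 349.0]]
scene 459 rect [632.8 296.6] [94.6 82.4] 23.7 z 0.0668 slope deg [ 0.4 -0.1] corners [[573.0, 315.0], [606.0, 240.0], [693.0, 278.0], [660.0, 353.0]]
```

Emit:
{"op": "send_rows", "data": {
  "targets": [
    [0.03, -0.012, 0, 6.2, 255],
    [0.03, -0.012, 0, 6.2, 255],
    [0.03, -0.012, 0, 6.2, 255],
    [0.03, -0.012, 0, 6.2, 255],
    [0.03, -0.008, 0, 6.2, 255],
    [0, 0, -0.02, 0, 255],
    [0, 0, -0.015, 0, 255],
    [0, 0, 0, 0, 255],
    [0, 0, 0, 0, 255]
  ]
}}

```text
clock: 40.7
tcp_pos: [0.5245, 0.2406, 0.1288]
orientation: [-0.0, 0.541, 0.841, -0.0]
wrist_force: [-0.5, 0.1, -1.9]
finger_gap: 0.0117
```

```bash
python3 - <<'E'
from h import *
st()
cams=grab()
bluepts(cams,.64,.295,.1,.06)
cv2.imwrite('pics/s15.png',cv2.resize(cams[1][1]['img'][200:320,290:450],None,fx=5,fy=5)[:,:,::-1])
cv2.imwrite('pics/t15.png',cv2.resize(cams[0][1]['img'][190:275,170:330],None,fx=5,fy=5)[:,:,::-1])
E
```

```text
t 40.7 tcp [0.5245 0.2406 0.1288] yaw 114.4 j [ 0.29  0.37 -0.13  1.07  0.   -0.14] F [-0.5  0.1 -1.9] M [0.01 0.06 0.03] gap 0.0117
top few 4
scene 156 rect [642.3 288.8] [84.2 61.2] 24.2 z 0.0671 slope deg [-1.7  2. ] corners [[591.0, 299.0], [616.0, 244.0], [693.0, 278.0], [668.0, 334.0]]
```

View pics/s15.png

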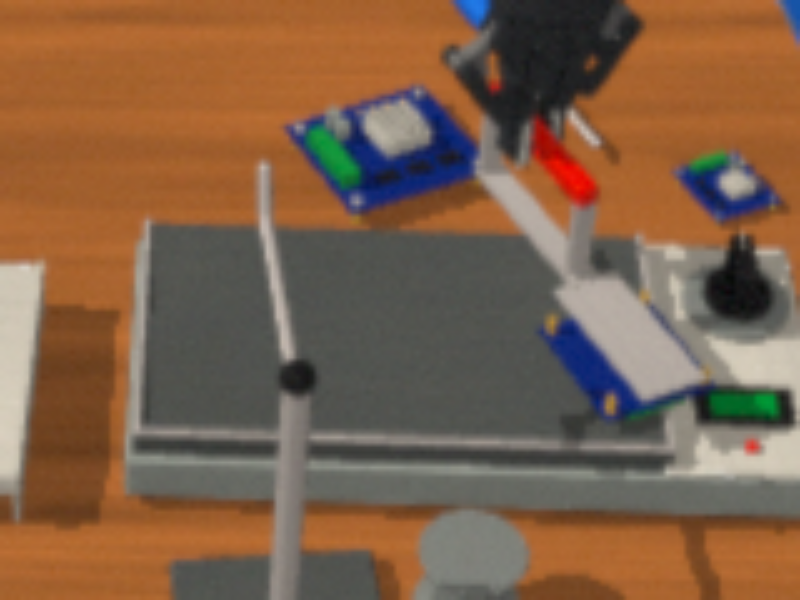

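View pics/t15.png

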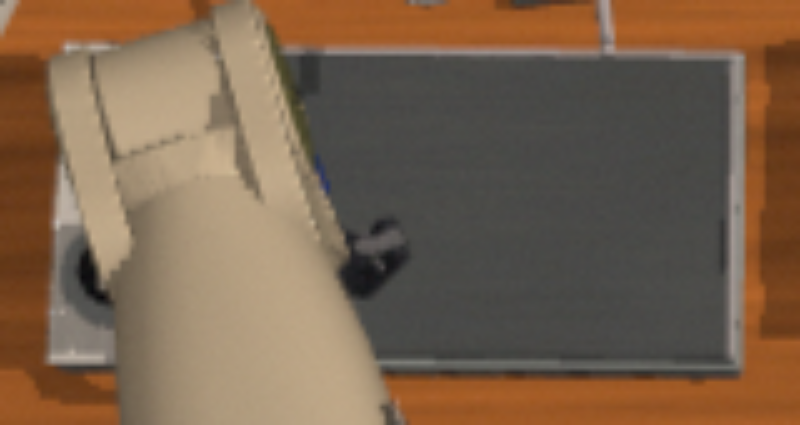

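Emit:
{"op": "send_rows", "data": {
  "targets": [
    [0.003, 0.001, -0.005, 0, 255],
    [0, 0, -0.005, 0, 255],
    [0, 0, -0.003, 0, 255],
    [0, 0, 0, 0, 255]
  ]
}}

```text
clock: 41.7
tcp_pos: [0.5271, 0.2415, 0.1148]
orientation: [-0.001, 0.541, 0.841, -0.001]
wrist_force: [0.1, 0.1, -2.3]
finger_gap: 0.0118
```

```bash
python3 - <<'E'
from h import *
st()
cams=grab(2)
cv2.imwrite('pics/s16.png',cv2.resize(cams[1][1]['img'][240:300,380:450],None,fx=9,fy=9)[:,:,::-1])
E
```

```text
t 41.7 tcp [0.5271 0.2415 0.1148] yaw 114.4 j [ 0.29  0.38 -0.15  1.04  0.   -0.14] F [ 0.1  0.1 -2.3] M [-0.03  0.09  0.03] gap 0.0118
```

View pics/s16.png

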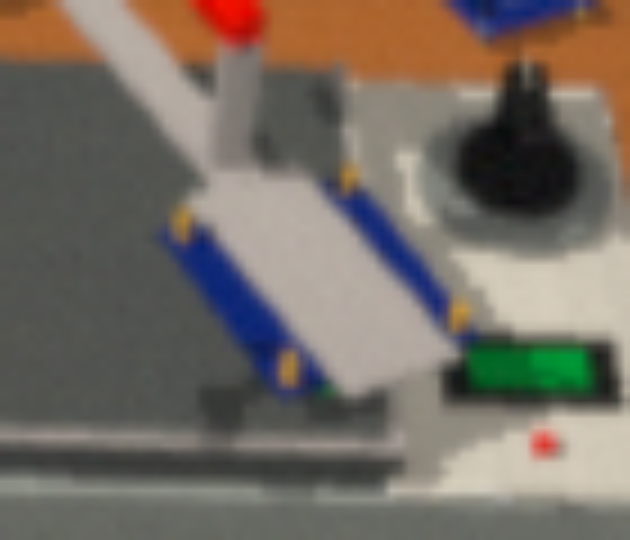

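Emit:
{"op": "send_rows", "data": {
  "targets": [
    [0.001, -0.004, 0, 0, 255],
    [0.001, -0.005, 0, 0, 255],
    [0, -0.006, 0, 0, 255],
    [0, -0.006, 0, 0, 255],
    [0, -0.006, 0, 0, 255],
    [0, -0.006, 0, 0, 255],
    [0, 0, 0, 0, 255]
  ]
}}

```text
clock: 42.6
tcp_pos: [0.5297, 0.2077, 0.1159]
orientation: [0.0, 0.542, 0.84, -0.0]
wrist_force: [-0.2, 0.5, -1.5]
finger_gap: 0.0117
```

```bash
python3 - <<'E'
from h import *
st()
cams=grab(2)
cv2.imwrite('pics/s17.png',cv2.resize(cams[1][1]['img'][240:300,370:450],None,fx=8,fy=8)[:,:,::-1])
E
```

```text
t 42.6 tcp [0.5297 0.2077 0.1159] yaw 114.4 j [ 0.23  0.36 -0.18  1.03 -0.   -0.19] F [-0.2  0.5 -1.5] M [-0.01  0.07 -0.02] gap 0.0117
```

View pics/s17.png

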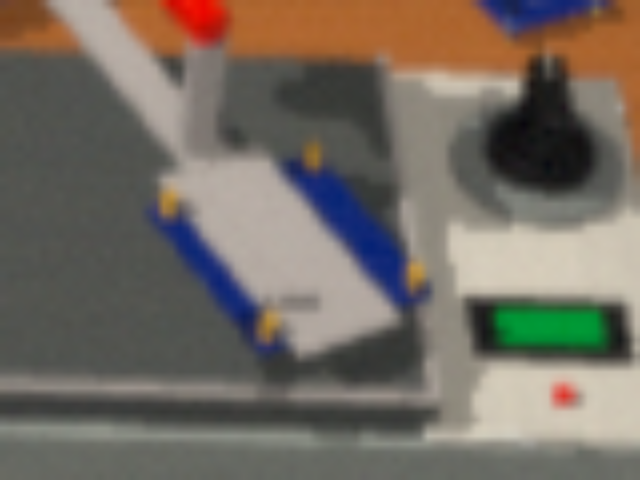

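Emit:
{"op": "send_rows", "data": {
  "targets": [
    [-0.001, -0.003, 0, -1.5, 255],
    [-0.002, -0.004, 0, -2, 255],
    [-0.002, -0.004, 0, -2, 255],
    [-0.002, -0.004, 0, -2, 255],
    [-0.002, -0.004, 0, -2, 255],
    [-0.002, -0.004, 0, -2, 255],
    [-0.002, -0.004, 0, -2, 255],
    [-0.001, -0.004, 0, -2, 255],
    [-0.001, -0.004, 0, -2, 255],
    [-0.001, -0.004, 0, -2, 255],
    [-0.001, -0.004, 0, -2, 255],
    [0, -0.002, 0, -2, 255]
  ]
}}

```text
clock: 44.0
tcp_pos: [0.5126, 0.1632, 0.1158]
orientation: [-0.0, 0.702, 0.712, -0.0]
wrist_force: [-0.2, 0.2, -2.5]
finger_gap: 0.0117
```

```bash
python3 - <<'E'
from h import *
st()
cams=grab(2)
cv2.imwrite('pics/s18.png',cv2.resize(cams[1][1]['img'][240:300,350:430],None,fx=8,fy=8)[:,:,::-1])
E
```

```text
t 44.0 tcp [0.5126 0.1632 0.1158] yaw 90.8 j [ 0.16  0.31 -0.26  1.01  0.    0.15] F [-0.2  0.2 -2.5] M [0.21 0.12 0.07] gap 0.0117
```

View pics/s18.png

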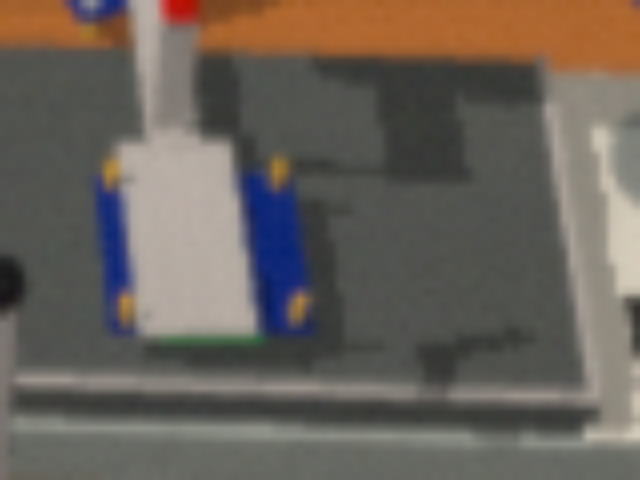

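Emit:
{"op": "send_rows", "data": {
  "targets": [
    [0, 0.003, 0.008, 0, 255],
    [0, 0, 0.015, 0, 255],
    [0, 0, 0.015, 0, 255],
    [0, -0.02, 0, 0, 255],
    [0, -0.03, 0, 0, 255],
    [0, -0.025, 0, 0, 255],
    [0, 0, 0, 0, 255],
    [0, 0, 0, 0, 255]
  ]
}}

```text
clock: 45.0
tcp_pos: [0.513, 0.0916, 0.1544]
orientation: [0.0, 0.702, 0.713, 0.0]
wrist_force: [-0.8, 0.7, -1.3]
finger_gap: 0.0116
```

```bash
python3 - <<'E'
from h import *
st()
cams=grab(6)
bluepts(cams,.64,.172,.08,.06)
bladeline(cams,.58,.70,.04,.135,.095,.125)
cv2.imwrite('pics/s19.png',cv2.resize(cams[1][1]['img'][230:300,330:430],None,fx=7,fy=7)[:,:,::-1])
E
```

```text
t 45.0 tcp [0.513  0.0916 0.1544] yaw 90.9 j [ 0.02  0.25 -0.24  1.09  0.    0.01] F [-0.8  0.7 -1.3] M [-0.01  0.06 -0.03] gap 0.0116
top 51 rect [639.  206.7] [71.4  6.6] 0.6 z 0.0672 slope deg [ -0. -17.] corners [[603.0, 210.0], [603.0, 203.0], [675.0, 204.0], [675.0, 210.0]]
scene 443 rect [641.7 174.6] [82.  75.2] 0.9 z 0.067 slope deg [-0.1 -0.2] corners [[600.0, 212.0], [601.0, 136.0], [683.0, 138.0], [682.0, 213.0]]
top few
scene x 0.582 0.685 yaw 0.63 y at ends [0.0966 0.0978] pitch -0.85 z [0.1109 0.1093] xmax 0.6932 widths (np.float64(0.0741), np.float64(0.1196))
```

View pics/s19.png

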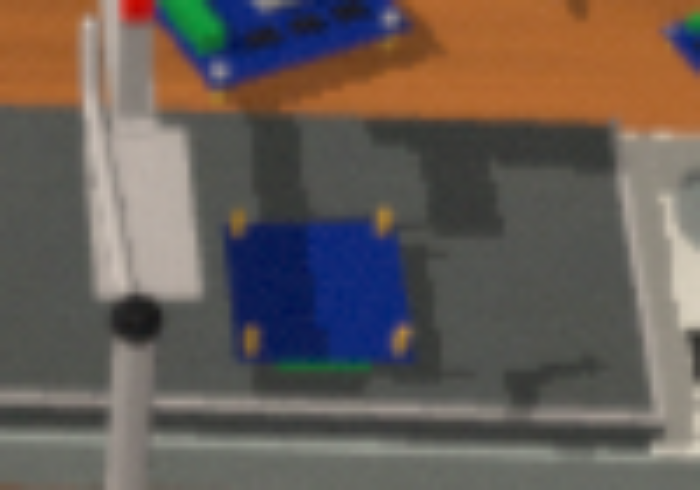

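Emit:
{"op": "send_rows", "data": {
  "targets": [
    [0, 0, -0.02, 0, 255],
    [0, 0, -0.02, 0, 255],
    [0, 0, -0.0115, 0, 255],
    [0, 0, 0, 0, 255],
    [0, 0.006, 0, 0, 255],
    [0, 0.008, 0, 0, 255],
    [0, 0.008, 0, 0, 255],
    [0, 0.006, 0, 0, 255],
    [0, 0.002, 0, 0, 255],
    [0, 0, 0, 0, 255]
  ]
}}

```text
clock: 46.6
tcp_pos: [0.5127, 0.1222, 0.1024]
orientation: [0.0, 0.701, 0.713, -0.0]
wrist_force: [1.0, -0.8, -1.9]
finger_gap: 0.0119
```

```bash
python3 - <<'E'
from h import *
st()
cams=grab(6)
bluepts(cams,.64,.172,.08,.06)
cv2.imwrite('pics/s20.png',cv2.resize(cams[1][1]['img'][230:300,330:430],None,fx=7,fy=7)[:,:,::-1])
E
```

```text
t 46.6 tcp [0.5127 0.1222 0.1024] yaw 91.0 j [ 0.08  0.3  -0.3   0.97 -0.    0.06] F [ 1.  -0.8 -1.9] M [0.   0.1  0.04] gap 0.0119
top few 0
scene 458 rect [641.4 174. ] [76. 81.] 89.4 z 0.067 slope deg [-0.5 -0.1] corners [[601.0, 136.0], [682.0, 136.0], [682.0, 212.0], [601.0, 212.0]]
```

View pics/s20.png

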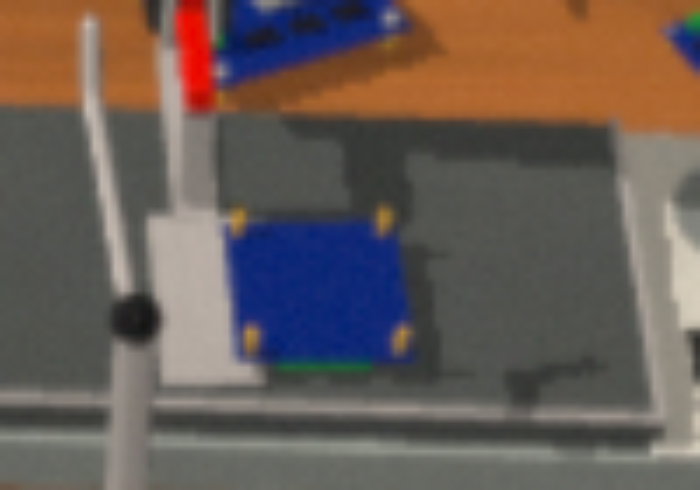

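Emit:
{"op": "send_rows", "data": {
  "targets": [
    [0, 0, 0.006, 0, 255],
    [0, 0.0005, 0.008, 0, 255],
    [0, 0.001, 0.009, 0, 255],
    [0, 0, 0, 0, 255]
  ]
}}

```text
clock: 47.6
tcp_pos: [0.5141, 0.1234, 0.1273]
orientation: [0.001, 0.701, 0.713, 0.001]
wrist_force: [0.3, -0.0, -2.8]
finger_gap: 0.0118
```

```bash
python3 - <<'E'
from h import *
st()
cams=grab(6)
bluepts(cams,.64,.172,.09,.05)
cv2.imwrite('pics/s21.png',cv2.resize(cams[1][1]['img'][230:300,330:430],None,fx=7,fy=7)[:,:,::-1])
E
```

```text
t 47.6 tcp [0.5141 0.1234 0.1273] yaw 91.0 j [ 0.08  0.28 -0.27  1.02  0.    0.07] F [ 0.3 -0.  -2.8] M [-0.03  0.07 -0.06] gap 0.0118
top few 0
scene 388 rect [640.5 180.1] [81.3 70.8] 0.9 z 0.0724 slope deg [ -0.2 -20.9] corners [[599.0, 215.0], [600.0, 144.0], [682.0, 145.0], [681.0, 216.0]]
```

View pics/s21.png

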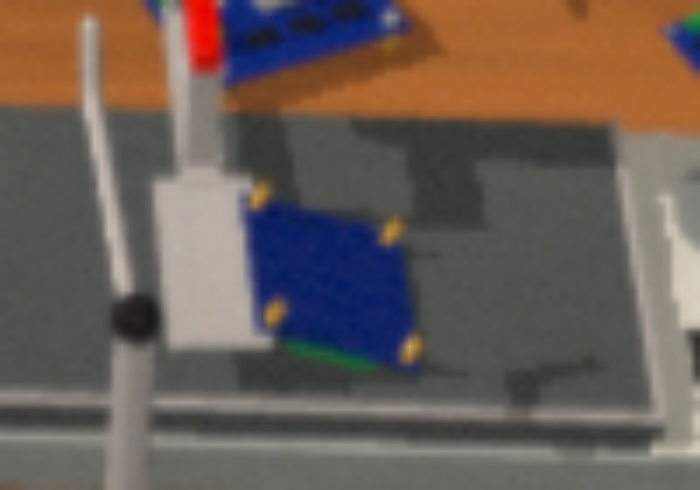

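Emit:
{"op": "send_rows", "data": {
  "targets": [
    [0, 0.003, 0.007, 0, 255],
    [0, 0.004, 0.007, 0, 255],
    [0, 0.005, 0.007, 0, 255],
    [0, 0, 0, 0, 255]
  ]
}}

```text
clock: 48.6
tcp_pos: [0.5138, 0.1361, 0.148]
orientation: [0.001, 0.701, 0.713, 0.001]
wrist_force: [-0.1, 0.1, -2.5]
finger_gap: 0.0118
```

```bash
python3 - <<'E'
from h import *
st()
cams=grab(6)
bluepts(cams,.64,.18,.09,.05)
cv2.imwrite('pics/s22.png',cv2.resize(cams[1][1]['img'][230:300,330:430],None,fx=7,fy=7)[:,:,::-1])
E
```

```text
t 48.6 tcp [0.5138 0.1361 0.148 ] yaw 91.0 j [ 0.11  0.27 -0.22  1.08  0.    0.09] F [-0.1  0.1 -2.5] M [-0.06  0.13 -0.05] gap 0.0118
top few 0
scene 256 rect [640.2 187.4] [82.2 54.5] 0.8 z 0.0813 slope deg [  1. -51.] corners [[599.0, 214.0], [599.0, 160.0], [682.0, 161.0], [681.0, 215.0]]
```

View pics/s22.png

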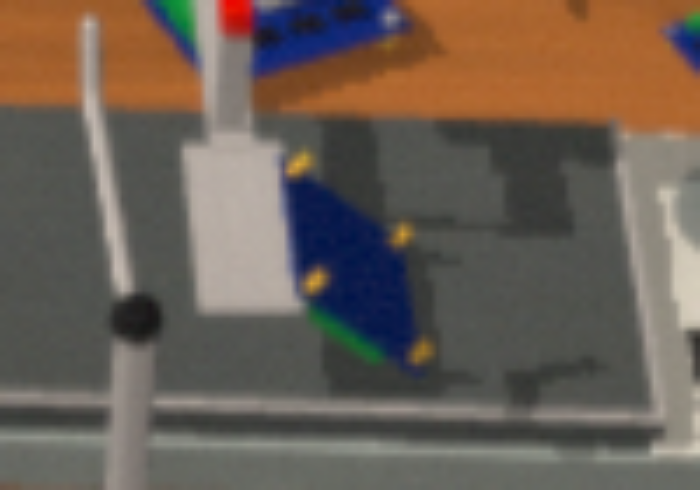

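Emit:
{"op": "send_rows", "data": {
  "targets": [
    [0, 0.005, 0.005, 0, 255],
    [0, 0.006, 0.005, 0, 255],
    [0, 0.007, 0.004, 0, 255],
    [0, 0, 0, 0, 255]
  ]
}}

```text
clock: 49.6
tcp_pos: [0.5134, 0.1544, 0.1614]
orientation: [0.0, 0.701, 0.713, 0.001]
wrist_force: [-0.2, 0.3, -2.2]
finger_gap: 0.0118
```

```bash
python3 - <<'E'
from h import *
st()
cams=grab(6)
bluepts(cams,.64,.19,.09,.05)
cv2.imwrite('pics/s23.png',cv2.resize(cams[1][1]['img'][230:300,330:430],None,fx=7,fy=7)[:,:,::-1])
E
```

```text
t 49.6 tcp [0.5134 0.1544 0.1614] yaw 91.0 j [ 0.14  0.27 -0.19  1.11  0.    0.12] F [-0.2  0.3 -2.2] M [-0.07  0.06 -0.01] gap 0.0118
top few 0
scene 116 rect [641.6 196.9] [35. 78.] 85.2 z 0.0899 slope deg [  1.4 -98.7] corners [[601.0, 183.0], [679.0, 176.0], [682.0, 211.0], [604.0, 218.0]]
```

View pics/s23.png

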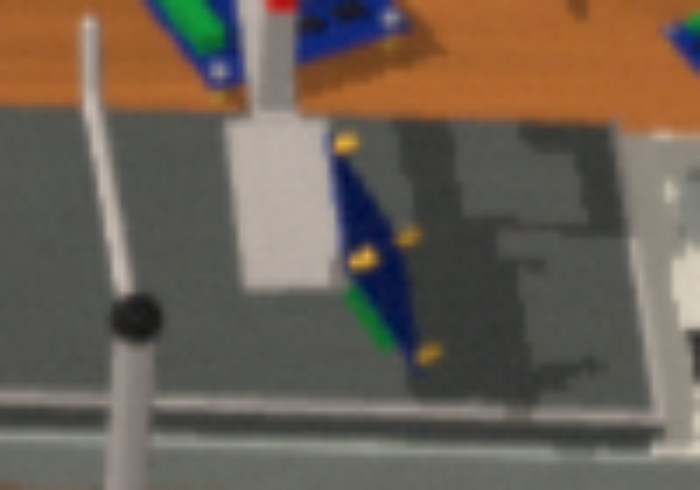

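Emit:
{"op": "send_rows", "data": {
  "targets": [
    [0, 0.005, 0.003, 0, 255],
    [0, 0.005, 0.003, 0, 255],
    [0, 0.005, 0.001, 0, 255],
    [0, 0.005, 0, 0, 255],
    [0, 0.005, 0, 0, 255],
    [0, 0.004, 0, 0, 255],
    [0, 0.004, 0, 0, 255],
    [0, 0, 0, 0, 255]
  ]
}}

```text
clock: 51.0
tcp_pos: [0.5127, 0.1867, 0.1672]
orientation: [-0.0, 0.701, 0.713, 0.0]
wrist_force: [-0.5, -0.4, -1.2]
finger_gap: 0.0116
```

```bash
python3 - <<'E'
from h import *
st()
cams=grab(3)
cv2.imwrite('pics/s24.png',cv2.resize(cams[1][1]['img'][230:300,330:430],None,fx=7,fy=7)[:,:,::-1])
E
```

```text
t 51.0 tcp [0.5127 0.1867 0.1672] yaw 91.0 j [ 0.2   0.28 -0.15  1.13  0.    0.18] F [-0.5 -0.4 -1.2] M [-0.02  0.09  0.03] gap 0.0116
```

View pics/s24.png

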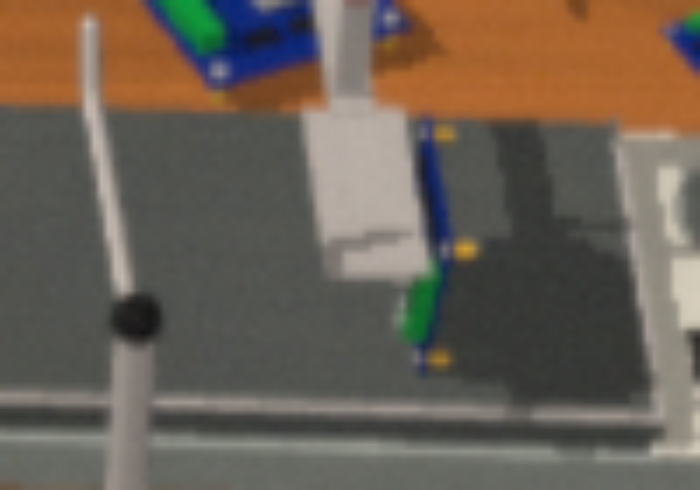

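Emit:
{"op": "send_rows", "data": {
  "targets": [
    [0, 0.003, 0, 0, 255],
    [0, 0.003, 0, 0, 255],
    [0, 0.003, 0, 0, 255],
    [0, 0.003, -0.001, 0, 255],
    [0, 0.003, -0.001, 0, 255],
    [0, 0.003, -0.001, 0, 255],
    [0, 0, 0, 0, 255],
    [0, 0, 0, 0, 255]
  ]
}}

```text
clock: 52.1
tcp_pos: [0.5127, 0.2043, 0.1643]
orientation: [-0.0, 0.701, 0.713, -0.0]
wrist_force: [0.4, 1.3, -2.2]
finger_gap: 0.0116
```

```bash
python3 - <<'E'
from h import *
st()
cams=grab(3)
cv2.imwrite('pics/s25.png',cv2.resize(cams[1][1]['img'][230:300,330:430],None,fx=7,fy=7)[:,:,::-1])
E
```

```text
t 52.1 tcp [0.5127 0.2043 0.1643] yaw 91.0 j [ 0.23  0.3  -0.14  1.13  0.    0.22] F [ 0.4  1.3 -2.2] M [-0.04  0.1   0.04] gap 0.0116
```

View pics/s25.png

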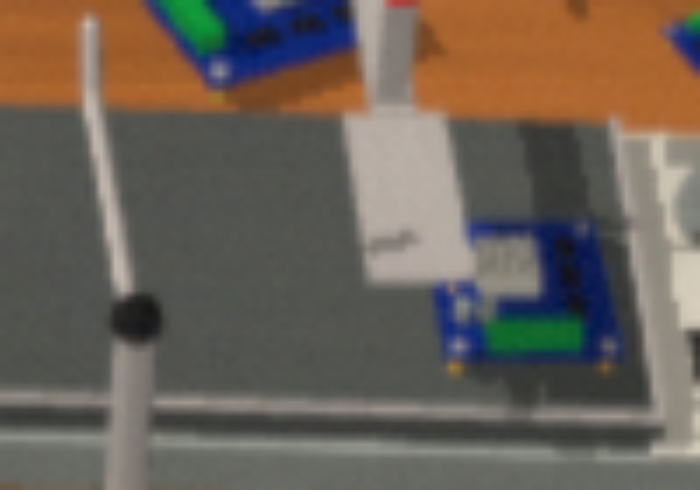

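Board is upright again on its spacers. I'll back off and measure it.

Emit:
{"op": "send_rows", "data": {
  "targets": [
    [-0.03, 0, 0, 0, 255],
    [-0.045, 0.005, 0, 0, 255],
    [-0.045, 0.015, 0, 0, 255],
    [-0.018, 0.02, 0, 0, 255],
    [0, 0.01, 0, 0, 255],
    [0, 0, 0, 0, 255],
    [0, 0, 0, 0, 255]
  ]
}}

```text
clock: 53.1
tcp_pos: [0.3759, 0.2543, 0.1645]
orientation: [0.0, 0.701, 0.713, 0.0]
wrist_force: [0.9, -0.3, -2.5]
finger_gap: 0.012
```

```bash
python3 - <<'E'
from h import *
st()
cams=grab()
a=fitb(cams,(.64,.25),.055)[-1]; plan(a[0],a[1],np.degrees(a[2]))
bladeline(cams,.45,.6,.18,.34,.108,.135)
cv2.imwrite('pics/s26.png',cv2.resize(cams[1][1]['img'][200:310,330:450],None,fx=6,fy=5)[:,:,::-1])
E
```

```text
t 53.1 tcp [0.3759 0.2543 0.1645] yaw 91.0 j [ 0.42  0.11 -0.38  1.08 -0.    0.4 ] F [ 0.9 -0.3 -2.5] M [ 0.04  0.08 -0.01] gap 0.012
['top'] xy [0.6424 0.2616] yaw -0.3 cost 0.033
['scene'] xy [0.6417 0.2621] yaw 0.6 cost 0.023
['top', 'scene'] xy [0.6419 0.2615] yaw 0.3 cost 0.063
gripper yaw 91.34 final [0.5093 0.2566] dir [1.     0.0059] start -.11 [0.3993 0.256 ]
top x 0.453 0.554 yaw 3.76 y at ends [0.2543 0.2609] pitch -0.01 z [0.1206 0.1206] xmax 0.5541 widths (np.float64(0.2356), np.float64(0.2816))
scene x 0.453 0.548 yaw 0.49 y at ends [0.2577 0.2585] pitch -0.33 z [0.1204 0.1199] xmax 0.5517 widths (np.float64(0.236), np.float64(0.2811))
```

View pics/s26.png

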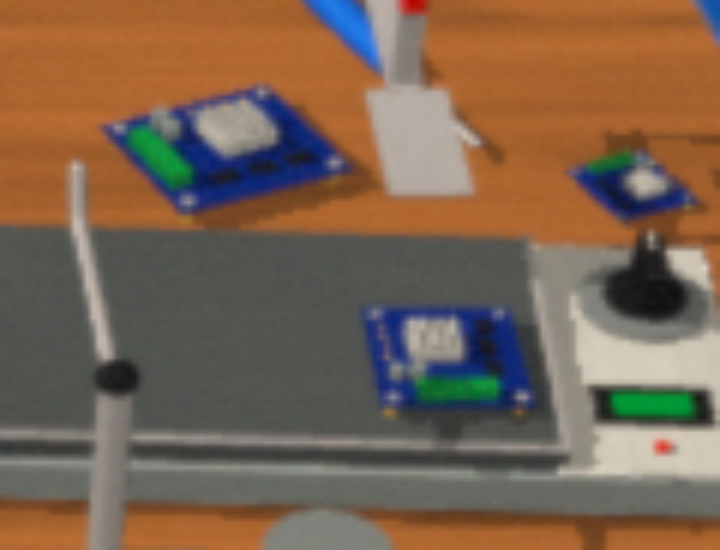

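Emit:
{"op": "send_rows", "data": {
  "targets": [
    [0.01, 0.003, -0.02, 0, 255],
    [0.01, 0, -0.02, 0, 255],
    [0, 0, -0.015, 0, 255],
    [0, 0, -0.005, 0, 255],
    [0, 0, 0, 0, 255],
    [0, 0, 0, 0, 255]
  ]
}}

```text
clock: 54.3
tcp_pos: [0.395, 0.2574, 0.105]
orientation: [0.0, 0.701, 0.713, 0.0]
wrist_force: [0.5, 0.7, -2.0]
finger_gap: 0.0117
```

```bash
python3 - <<'E'
from h import *
st()
cams=grab(4)
fitb(cams,(.642,.262),.055)
cv2.imwrite('pics/s27.png',cv2.resize(cams[1][1]['img'][200:310,330:450],None,fx=6,fy=5)[:,:,::-1])
E
```

```text
t 54.3 tcp [0.395  0.2574 0.105 ] yaw 91.0 j [ 0.41  0.2  -0.43  0.94  0.    0.39] F [ 0.5  0.7 -2. ] M [0.04 0.1  0.04] gap 0.0117
['top'] xy [0.6421 0.2616] yaw -0.3 cost 0.033
['scene'] xy [0.6418 0.2621] yaw 0.7 cost 0.023
['top', 'scene'] xy [0.6418 0.2617] yaw 0.6 cost 0.06
```

View pics/s27.png

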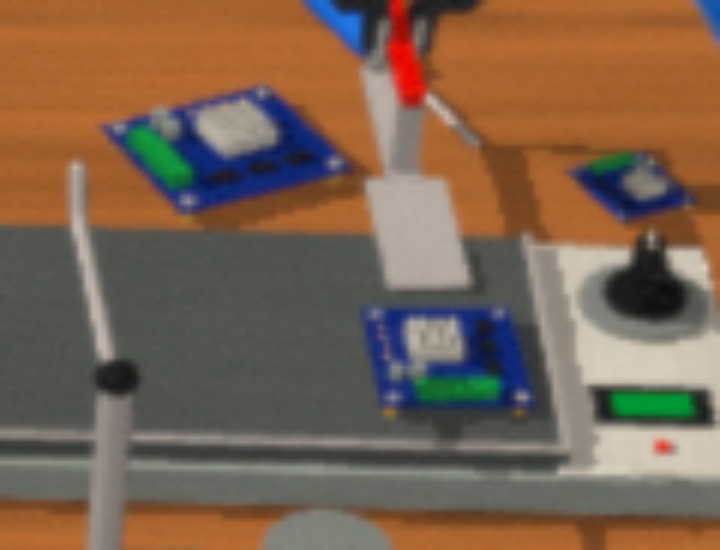

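Emit:
{"op": "send_rows", "data": {
  "targets": [
    [0.01, 0, -0.0005, 0, 255],
    [0.012, 0, 0, 0, 255],
    [0.012, 0, 0, 0, 255],
    [0.012, 0.0003, 0, 0, 255],
    [0, 0, 0, 0, 255]
  ]
}}

```text
clock: 55.2
tcp_pos: [0.4434, 0.2576, 0.1038]
orientation: [0.0, 0.702, 0.712, 0.001]
wrist_force: [-0.6, -1.1, -2.3]
finger_gap: 0.0117
```

```bash
python3 - <<'E'
from h import *
st()
cams=grab(4)
fitb(cams,(.642,.262),.055)
E
```

```text
t 55.2 tcp [0.4434 0.2576 0.1038] yaw 90.9 j [ 0.37  0.27 -0.34  0.96 -0.    0.35] F [-0.6 -1.1 -2.3] M [ 0.01  0.13 -0.02] gap 0.0117
['top'] xy [0.6412 0.2614] yaw 0.5 cost 0.081
['scene'] xy [0.6418 0.2621] yaw 0.7 cost 0.027
['top', 'scene'] xy [0.6417 0.2617] yaw 0.6 cost 0.112
```

Emit:
{"op": "send_rows", "data": {
  "targets": [
    [0.012, 0, 0, 0, 255],
    [0.012, 0.0002, 0, 0, 255],
    [0.012, 0, 0, 0, 255],
    [0.012, 0.0002, 0, 0, 255],
    [0.012, 0, 0, 0, 255],
    [0.008, 0, 0, 0, 255],
    [0, 0, 0, 0, 255]
  ]
}}

```text
clock: 56.3
tcp_pos: [0.5103, 0.2578, 0.1037]
orientation: [0.0, 0.702, 0.713, 0.0]
wrist_force: [-0.7, 0.8, -2.8]
finger_gap: 0.0119
```

```bash
python3 - <<'E'
from h import *
st()
cams=grab(4)
fitb(cams,(.642,.262),.055)
cv2.imwrite('pics/s28.png',cv2.resize(cams[1][1]['img'][200:310,330:450],None,fx=6,fy=5)[:,:,::-1])
E
```

```text
t 56.3 tcp [0.5103 0.2578 0.1037] yaw 90.9 j [ 0.33  0.37 -0.19  1.01  0.    0.31] F [-0.7  0.8 -2.8] M [-0.06  0.08 -0.06] gap 0.0119
['top'] xy [0.6422 0.2577] yaw -0.8 cost 0.304
['scene'] xy [0.6417 0.262 ] yaw 0.8 cost 0.051
['top', 'scene'] xy [0.6422 0.2619] yaw -0.2 cost 0.361
```

View pics/s28.png

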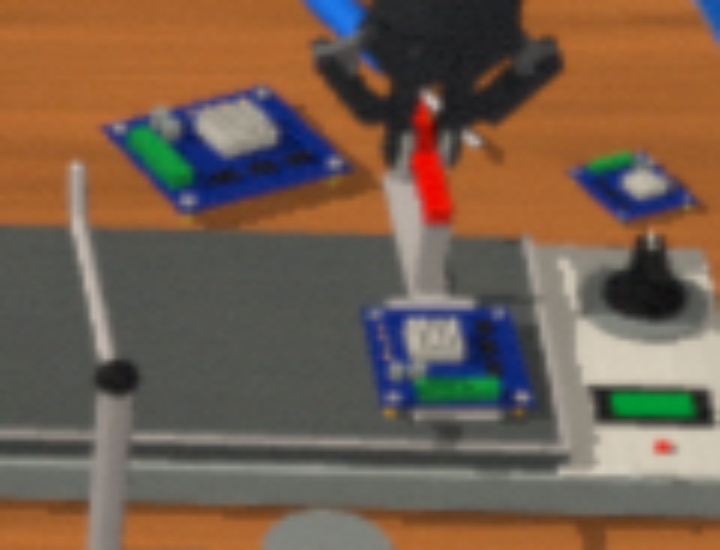

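Emit:
{"op": "send_rows", "data": {
  "targets": [
    [0, 0, 0.003, 0, 255],
    [0, 0, 0.003, 0, 255],
    [0, 0, 0.004, 0, 255],
    [0, 0, 0.008, 0, 255],
    [0, 0, 0.01, 0, 255],
    [0, 0, 0.012, 0, 255],
    [0, 0, 0.012, 0, 255],
    [0, -0.004, 0.008, 0, 255],
    [0, -0.008, 0, 0, 255],
    [0, -0.012, 0, 0, 255],
    [0, -0.016, 0, 0, 255],
    [0, -0.02, 0, 0, 255]
  ]
}}

```text
clock: 57.9
tcp_pos: [0.5081, 0.1964, 0.1631]
orientation: [-0.0, 0.701, 0.713, -0.001]
wrist_force: [-0.1, -1.0, -3.5]
finger_gap: 0.0118
```

Emit:
{"op": "send_rows", "data": {
  "targets": [
    [-0.001, -0.02, 0, -0.3, 255],
    [-0.002, -0.02, 0, -0.3, 255],
    [-0.002, -0.02, 0, -0.3, 255],
    [-0.002, -0.02, 0, -0.3, 255],
    [-0.002, -0.02, 0, -0.3, 255],
    [-0.002, -0.02, 0, -0.3, 255],
    [-0.002, -0.02, 0, -0.3, 255],
    [-0.002, -0.02, 0, -0.3, 255],
    [-0.002, -0.02, 0, -0.3, 255],
    [-0.002, -0.02, 0, -0.1, 255],
    [-0.002, -0.02, 0, 0, 255],
    [-0.001, -0.02, 0, 0, 255]
  ]
}}

```text
clock: 59.1
tcp_pos: [0.4853, -0.0439, 0.1632]
orientation: [-0.001, 0.719, 0.695, -0.001]
wrist_force: [-0.2, -0.1, -2.7]
finger_gap: 0.0114
```

Emit:
{"op": "send_rows", "data": {
  "targets": [
    [0, -0.02, 0, 0, 255],
    [0, -0.02, 0, 0, 255],
    [0, -0.016, 0, 0, 255],
    [0, -0.012, -0.005, 0, 255],
    [0, -0.007, -0.01, 0, 255],
    [0, -0.003, -0.015, 0, 255],
    [0, 0, -0.015, 0, 255],
    [0, 0, 0, 0, 255],
    [0, 0, 0, 0, 255]
  ]
}}

```text
clock: 60.0
tcp_pos: [0.4859, -0.1197, 0.1182]
orientation: [-0.001, 0.718, 0.696, -0.0]
wrist_force: [0.1, 0.1, -3.4]
finger_gap: 0.0119
```

```bash
python3 - <<'E'
from h import *
st()
cams=grab(4)
cv2.imwrite('pics/s29.png',cv2.resize(cams[1][1]['img'][180:320,150:350],None,fx=4,fy=4)[:,:,::-1])
fitb(cams,(.62,-.12),.0675)
fitb(cams,(.6185,-.2175),.035)
fitb(cams,(.6185,-.3125),.035)
E
```

```text
t 60.0 tcp [ 0.4859 -0.1197  0.1182] yaw 88.2 j [-0.4   0.24 -0.34  0.99  0.   -0.37] F [ 0.1  0.1 -3.4] M [-0.07  0.17  0.03] gap 0.0119
['top'] xy [ 0.6223 -0.1138] yaw 1.2 cost 0.784
['scene'] xy [ 0.6235 -0.1218] yaw -2.0 cost 0.181
['top', 'scene'] xy [ 0.6237 -0.122 ] yaw -1.8 cost 0.967
['top'] xy [ 0.6185 -0.2175] yaw -6.9 cost 1.0
['scene'] xy [ 0.6169 -0.2172] yaw -2.9 cost 0.066
['top', 'scene'] xy [ 0.6169 -0.2172] yaw -2.9 cost 1.066
['top'] xy [ 0.6167 -0.3129] yaw -2.9 cost 0.021
['scene'] xy [ 0.6155 -0.3125] yaw -3.4 cost 0.069
['top', 'scene'] xy [ 0.6162 -0.3125] yaw -3.5 cost 0.095
```

View pics/s29.png

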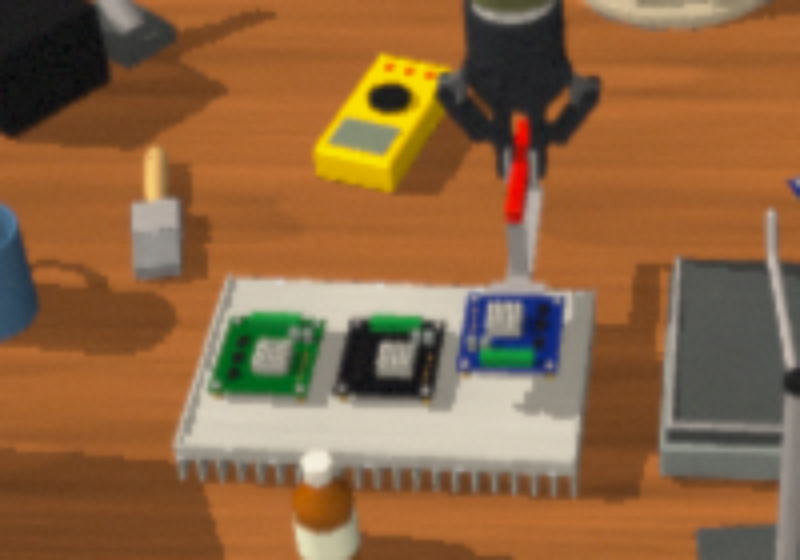

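Emit:
{"op": "send_rows", "data": {
  "targets": [
    [0, 0, -0.008, 0, 255],
    [0, 0, -0.008, 0, 255],
    [0, 0, -0.005, 0, 255],
    [0, 0, -0.003, 0, 255],
    [0, 0, -0.002, 0, 255],
    [0, 0, -0.002, 0, 255],
    [0, 0, -0.002, 0, 255],
    [0, 0, -0.002, 0, 255],
    [0, 0, -0.0015, 0, 255],
    [0, 0, 0, 0, 255],
    [0, 0, 0, 0, 255]
  ]
}}

```text
clock: 61.5
tcp_pos: [0.4869, -0.1201, 0.0855]
orientation: [0.0, 0.718, 0.696, 0.0]
wrist_force: [-0.0, 0.4, -2.2]
finger_gap: 0.0115
```

```bash
python3 - <<'E'
from h import *
st()
cams=grab(3)
fitb(cams,(.62,-.12),.035)
E
```

```text
t 61.5 tcp [ 0.4869 -0.1201  0.0855] yaw 88.1 j [-0.4   0.27 -0.39  0.91  0.   -0.37] F [-0.   0.4 -2.2] M [0.04 0.1  0.04] gap 0.0115
['top'] xy [ 0.6255 -0.1102] yaw 2.9 cost 0.78
['scene'] xy [ 0.6192 -0.1224] yaw -1.2 cost 0.149
['top', 'scene'] xy [ 0.6211 -0.1223] yaw -1.9 cost 0.937
```

Emit:
{"op": "send_rows", "data": {
  "targets": [
    [-0.005, 0.0002, 0, 0, 255],
    [-0.01, 0.0005, 0, 0, 255],
    [-0.012, 0.0005, 0, 0, 255],
    [-0.012, 0.0005, 0, 0, 255],
    [-0.012, 0.0005, 0, 0, 255],
    [-0.012, 0.0005, 0, 0, 255],
    [-0.012, 0.0006, 0, 0, 255],
    [-0.012, 0.0005, 0, 0, 255],
    [-0.012, 0.0005, 0, 0, 255],
    [-0.012, 0.0005, 0, 0, 255],
    [0, 0, 0, 0, 255]
  ]
}}

```text
clock: 62.9
tcp_pos: [0.3737, -0.1147, 0.0851]
orientation: [-0.001, 0.719, 0.695, -0.0]
wrist_force: [-0.9, 0.2, -2.0]
finger_gap: 0.0118
```

```bash
python3 - <<'E'
from h import *
st()
cams=grab(4)
cv2.imwrite('pics/s30.png',cv2.resize(cams[1][1]['img'][180:320,150:350],None,fx=4,fy=4)[:,:,::-1])
fitb(cams,(.62,-.12),.035)
E
```

```text
t 62.9 tcp [ 0.3737 -0.1147  0.0851] yaw 88.1 j [-0.5   0.07 -0.64  0.86 -0.   -0.47] F [-0.9  0.2 -2. ] M [ 0.04  0.12 -0.01] gap 0.0118
['top'] xy [ 0.6216 -0.1237] yaw -1.8 cost 0.023
['scene'] xy [ 0.6198 -0.1223] yaw -1.0 cost 0.04
['top', 'scene'] xy [ 0.6207 -0.1232] yaw -2.2 cost 0.081
```

View pics/s30.png

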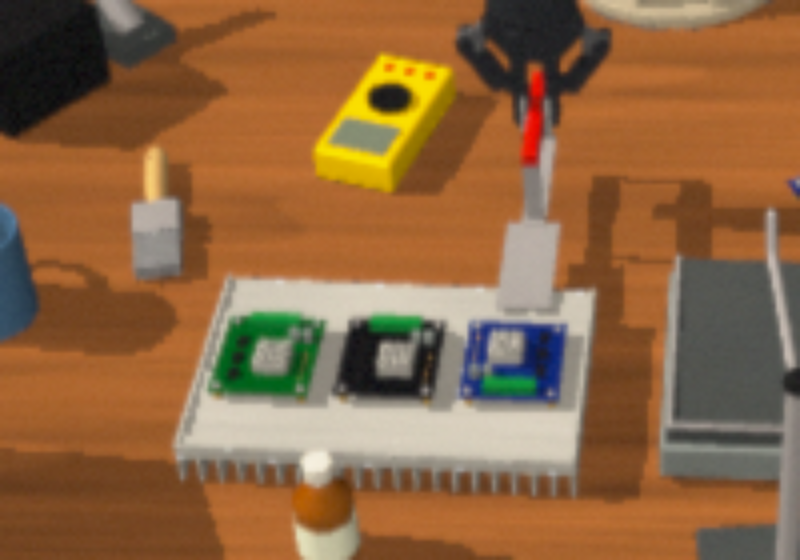

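Emit:
{"op": "send_rows", "data": {
  "targets": [
    [0, 0, 0.02, 0, 255],
    [0, 0, 0.04, 0, 255],
    [0, 0, 0.05, 0, 255],
    [0, 0, 0.034, 8, 255],
    [0, 0.01, 0, 8, 255],
    [0, 0.01, 0, 8, 255],
    [0, 0.015, 0, 8, 255],
    [0.01, 0.015, 0, 8, 255],
    [0.015, 0.015, 0, 8, 255],
    [0.015, 0.015, 0, 8, 255],
    [0.02, 0.015, 0, 8, 255],
    [0.02, 0.015, 0, 8, 255]
  ]
}}

```text
clock: 64.5
tcp_pos: [0.4566, -0.0045, 0.2292]
orientation: [-0.0, 0.169, 0.986, -0.0]
wrist_force: [0.5, -0.9, -2.3]
finger_gap: 0.0117
```

Emit:
{"op": "send_rows", "data": {
  "targets": [
    [0.02, 0.015, 0, 8, 255],
    [0.02, 0.01, 0, 8, 255],
    [0.02, 0.004, 0, 8, 255],
    [0.02, 0, 0, 2, 255],
    [0.02, 0, 0, 0, 255],
    [0.015, 0, 0, 0, 255],
    [0, 0, 0, 0, 255],
    [0, 0, 0, 0, 255]
  ]
}}

```text
clock: 65.3
tcp_pos: [0.5705, 0.0238, 0.2287]
orientation: [-0.001, -0.054, 0.999, 0.0]
wrist_force: [-0.3, 0.0, -1.6]
finger_gap: 0.0117
```

```bash
python3 - <<'E'
from h import *
st()
cams=grab(6)
np.savez('hang.npz',Wt=cloud(cams[0][1]),Ws=cloud(cams[1][1]),it=cams[0][1]['img'],isc=cams[1][1]['img'])
for c,r in cams:
    W=cloud(r);I=r['img'].astype(int)
    red=(I[...,0]>110)&(I[...,1]<70)&(I[...,2]<70)&(W[...,2]>.2)&(W[...,2]<.3)&(W[...,0]>.4)
    P=W[red]
    if len(P)>5: print(c,'bar',len(P),cv2.minAreaRect((P[:,:2]*1000).astype(np.float32)),P[:,2].mean(),P[:,:2].min(0),P[:,:2].max(0))
    m=(W[...,2]>.165)&(W[...,2]<.205)&(W[...,0]>.52)&(W[...,0]<.64)&(W[...,1]>.08)&(W[...,1]<.25);P=W[m]
    if len(P)>5: print(c,'blade',len(P),cv2.minAreaRect((P[:,:2]*1000).astype(np.float32)),P[:,2].mean(),np.median(P[:,2]))
    a=(W[...,2]>.185)&(W[...,2]<.24)&(W[...,0]>.641)&(W[...,0]<.78)&(abs(W[...,1]-.075)<.03);P=W[a]
    p=np.polyfit(P[:,0],P[:,1],1);print(c,'arm',len(P),np.degrees(np.arctan(p[0])),np.polyval(p,[.65,.687,.76]), P[:,0].min(), 'z',np.median(P[(P[:,0]>.68)&(P[:,0]<.75)][:,2]))
cv2.imwrite('pics/s31.png',cv2.resize(cams[1][1]['img'][150:310,260:460],None,fx=4,fy=3.7)[:,:,::-1])
E
```

```text
t 65.3 tcp [0.5705 0.0238 0.2287] yaw -173.8 j [-0.1   0.31  0.03  1.3  -0.   -1.78] F [-0.3  0.  -1.6] M [-0.1  -0.01 -0.01] gap 0.0117
top blade 413 ((555.4693603515625, 158.81167602539062), (46.87165069580078, 82.2337875366211), 6.306461334228516) 0.1853929925004261 0.1854352317316097
top arm 1 1.8604130709631754 [0.04630501 0.04750683 0.049878  ] 0.7755699315578997 z nan
scene bar 189 ((573.6497192382812, 35.86138153076172), (44.39118576049805, 108.12645721435547), 24.441448211669922) 0.25252277374888554 [ 0.56117634 -0.01993658] [0.60782206 0.09056265]
scene blade 369 ((556.490478515625, 140.06494140625), (42.92953109741211, 119.94268035888672), 6.24384880065918) 0.18583032297716365 0.1857022004810739
scene arm 106 4.763629506317864 [0.06891153 0.07199486 0.07807817] 0.6532952194271 z 0.2023099122765416
```

View pics/s31.png

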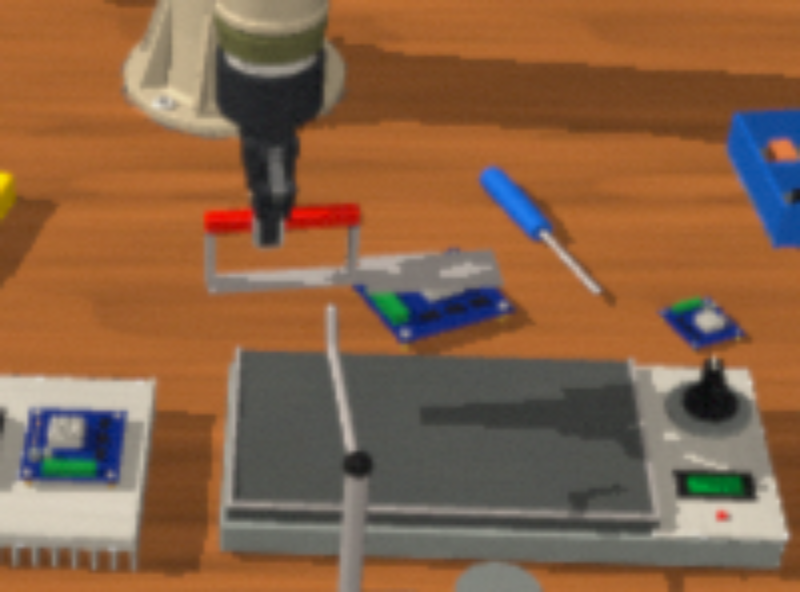

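Emit:
{"op": "send_rows", "data": {
  "targets": [
    [0.015, 0, 0, -1, 255],
    [0.015, 0, 0, -0.5, 255],
    [0.015, 0, 0, 0, 255],
    [0.01, 0, 0, 0, 255],
    [0, 0, 0, 0, 255],
    [0, 0, 0, 0, 255]
  ]
}}

```text
clock: 66.5
tcp_pos: [0.6254, 0.0238, 0.229]
orientation: [-0.001, -0.041, 0.999, 0.0]
wrist_force: [-0.1, -0.1, -2.0]
finger_gap: 0.012
```

```bash
python3 - <<'E'
from h import *
st()
cams=grab(2)
cv2.imwrite('pics/s32.png',cv2.resize(cams[1][1]['img'][190:280,290:410],None,fx=6,fy=6)[:,:,::-1])
E
```

```text
t 66.5 tcp [0.6254 0.0238 0.229 ] yaw -175.3 j [-0.09  0.42  0.19  1.35 -0.   -1.74] F [-0.1 -0.1 -2. ] M [-0.13  0.03 -0.  ] gap 0.012
```

View pics/s32.png

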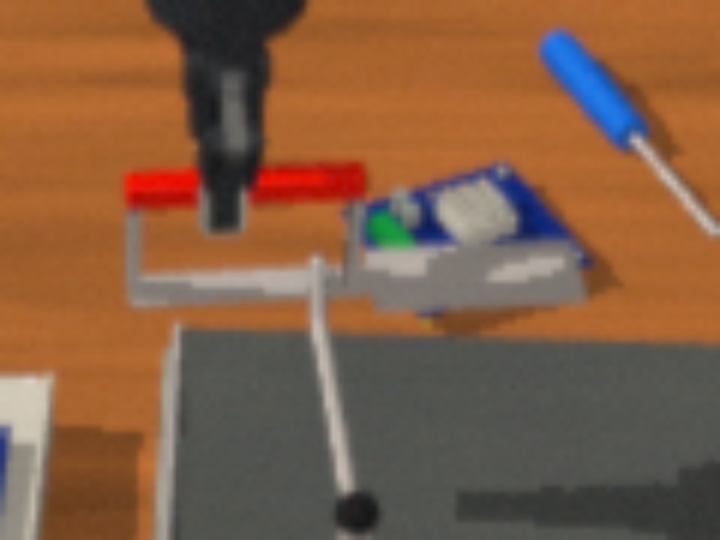

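Emit:
{"op": "send_rows", "data": {
  "targets": [
    [0.008, 0.001, 0, 0, 255],
    [0.01, 0.001, 0, 0, 255],
    [0.01, 0.001, 0, 0, 255],
    [0.01, 0.0005, 0, 0, 255],
    [0, 0, 0, 0, 255]
  ]
}}

```text
clock: 67.2
tcp_pos: [0.665, 0.0272, 0.2289]
orientation: [0.0, -0.041, 0.999, -0.0]
wrist_force: [-0.6, -0.8, -3.3]
finger_gap: 0.0122
```

```bash
python3 - <<'E'
from h import *
st()
cams=grab(2)
cv2.imwrite('pics/s33.png',cv2.resize(cams[1][1]['img'][190:280,290:410],None,fx=6,fy=6)[:,:,::-1])
E
```

```text
t 67.2 tcp [0.665  0.0272 0.2289] yaw -175.3 j [-0.08  0.5   0.32  1.39  0.   -1.73] F [-0.6 -0.8 -3.3] M [-0.08 -0.06  0.01] gap 0.0122
```

View pics/s33.png

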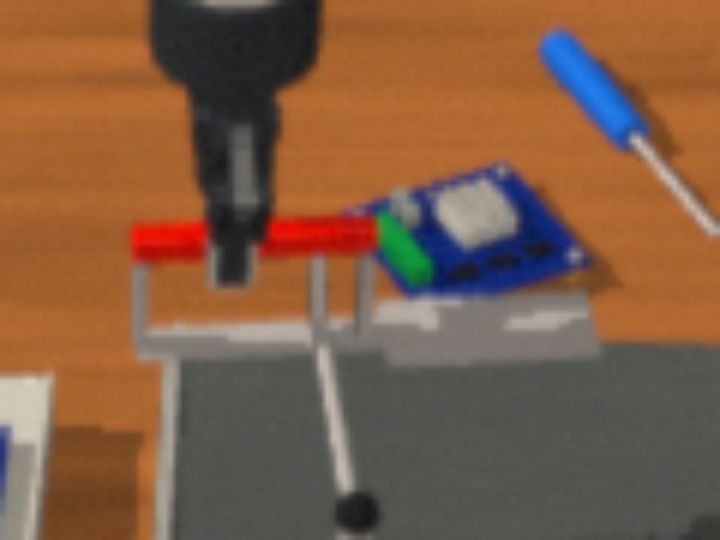

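Emit:
{"op": "send_rows", "data": {
  "targets": [
    [0.008, 0.0005, 0, 0, 255],
    [0.008, 0.0005, 0, 0, 255],
    [0.008, 0.0005, 0, 0, 255],
    [0.002, 0, 0, 0, 255],
    [0, 0, 0, 0, 255]
  ]
}}

```text
clock: 67.9
tcp_pos: [0.6902, 0.0287, 0.2289]
orientation: [-0.0, -0.041, 0.999, 0.0]
wrist_force: [0.1, 0.0, -2.1]
finger_gap: 0.0118
```

```bash
python3 - <<'E'
from h import *
st()
cams=grab(2)
cv2.imwrite('pics/s34.png',cv2.resize(cams[1][1]['img'][190:280,290:410],None,fx=6,fy=6)[:,:,::-1])
E
```

```text
t 67.9 tcp [0.6902 0.0287 0.2289] yaw -175.3 j [-0.07  0.55  0.41  1.43  0.   -1.73] F [ 0.1  0.  -2.1] M [-0.11  0.04  0.06] gap 0.0118
```

View pics/s34.png

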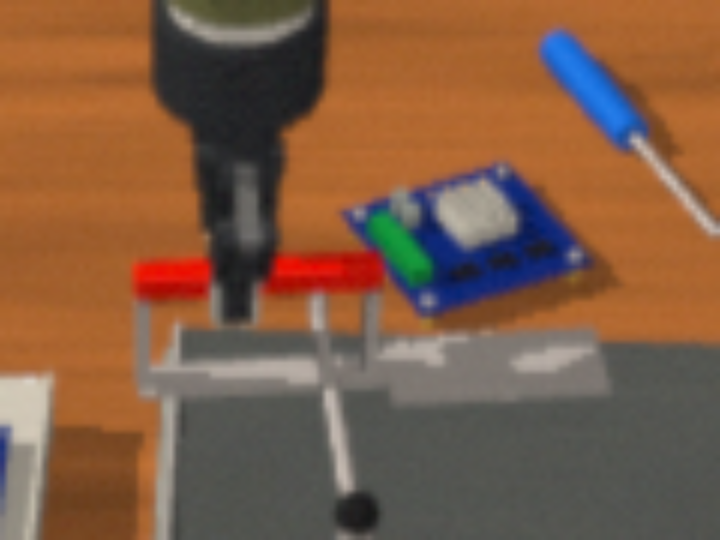

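Emit:
{"op": "send_rows", "data": {
  "targets": [
    [0, -0.0025, -0.01, 0, 255],
    [0, 0, -0.01, 0, 255],
    [0, 0, -0.008, 0, 255],
    [0, 0, -0.004, 0, 255],
    [0, 0, -0.002, 0, 255],
    [0, 0, 0, 0, 255]
  ]
}}

```text
clock: 68.7
tcp_pos: [0.6896, 0.0263, 0.195]
orientation: [-0.0, -0.041, 0.999, 0.0]
wrist_force: [0.0, -0.0, -2.1]
finger_gap: 0.0119
```

```bash
python3 - <<'E'
from h import *
st()
cams=grab(2)
cv2.imwrite('pics/s35.png',cv2.resize(cams[1][1]['img'][190:280,290:410],None,fx=6,fy=6)[:,:,::-1])
E
```

```text
t 68.7 tcp [0.6896 0.0263 0.195 ] yaw -175.4 j [-0.08  0.56  0.33  1.35  0.   -1.73] F [ 0.  -0.  -2.1] M [-0.09  0.   -0.02] gap 0.0119
```

View pics/s35.png

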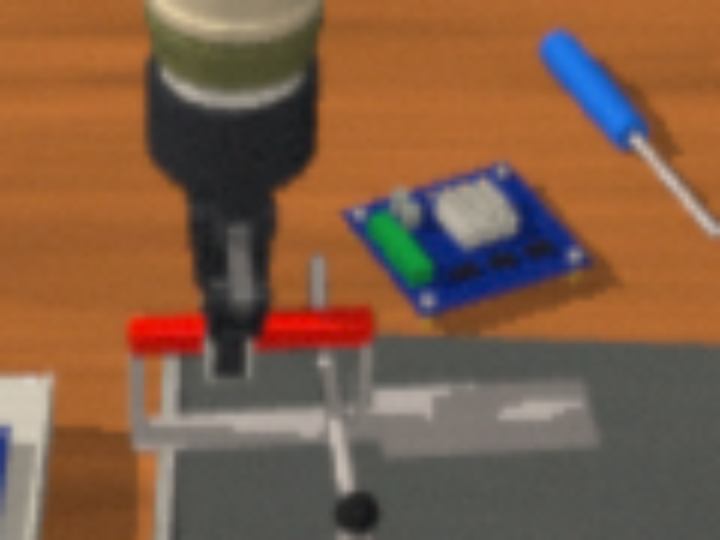

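Emit:
{"op": "send_rows", "data": {
  "targets": [
    [0, 0, -0.001, 0, 255],
    [0, 0, -0.001, 0, 255],
    [0, 0, 0, 0, 255]
  ]
}}

```text
clock: 69.2
tcp_pos: [0.6897, 0.0262, 0.1932]
orientation: [-0.0, -0.041, 0.999, 0.0]
wrist_force: [-0.2, 0.5, -1.7]
finger_gap: 0.0122
```

```bash
python3 - <<'E'
from h import *
st()
E
```

```text
t 69.2 tcp [0.6897 0.0262 0.1932] yaw -175.4 j [-0.08  0.56  0.33  1.34  0.   -1.73] F [-0.2  0.5 -1.7] M [-0.04  0.02  0.  ] gap 0.0122
```

Emit:
{"op": "send_rows", "data": {
  "targets": [
    [0, 0, -0.001, 0, 255],
    [0, 0, 0, 0, 255]
  ]
}}

```text
clock: 69.4
tcp_pos: [0.6898, 0.0262, 0.1928]
orientation: [0.0, -0.041, 0.999, 0.0]
wrist_force: [-0.6, -0.9, -0.1]
finger_gap: 0.012
```

```bash
python3 -c "
from h import *
st()"
```

```text
t 69.4 tcp [0.6898 0.0262 0.1928] yaw -175.4 j [-0.08  0.56  0.33  1.34  0.   -1.73] F [-0.6 -0.9 -0.1] M [-0.11  0.2   0.01] gap 0.012
```

Emit:
{"op": "send_rows", "data": {
  "targets": [
    [0, 0, -0.001, 0, 255],
    [0, 0, 0, 0, 255]
  ]
}}

```text
clock: 69.6
tcp_pos: [0.6899, 0.0262, 0.1924]
orientation: [0.001, -0.041, 0.999, -0.0]
wrist_force: [-1.9, -0.1, 4.7]
finger_gap: 0.0119
```

```bash
python3 -c "
from h import *
st()"
```

```text
t 69.6 tcp [0.6899 0.0262 0.1924] yaw -175.3 j [-0.08  0.56  0.32  1.34  0.   -1.73] F [-1.9 -0.1  4.7] M [0.01 0.44 0.08] gap 0.0119
```

Emit:
{"op": "send_rows", "data": {
  "targets": [
    [0, 0, 0.0005, 0, 255],
    [0, 0, 0, 0, 215],
    [0, 0, 0, 0, 200],
    [0, 0, 0, 0, 180],
    [0, 0, 0, 0, 160],
    [0, 0, 0, 0, 140],
    [0, 0, 0, 0, 120],
    [0, 0, 0, 0, 120],
    [0, 0, 0, 0, 120],
    [0, 0, 0, 0, 120]
  ],
  "newtons": 20
}}

```text
clock: 70.6
tcp_pos: [0.6898, 0.0262, 0.1919]
orientation: [-0.0, -0.041, 0.999, 0.0]
wrist_force: [-0.8, 0.2, -0.1]
finger_gap: 0.0452
```

```bash
python3 - <<'E'
from h import *
st()
cams=grab(2)
cv2.imwrite('pics/s36.png',cv2.resize(cams[1][1]['img'][190:280,290:410],None,fx=6,fy=6)[:,:,::-1])
E
```

```text
t 70.6 tcp [0.6898 0.0262 0.1919] yaw -175.4 j [-0.08  0.56  0.32  1.34 -0.   -1.73] F [-0.8  0.2 -0.1] M [-0.03 -0.02  0.01] gap 0.0452
```

View pics/s36.png

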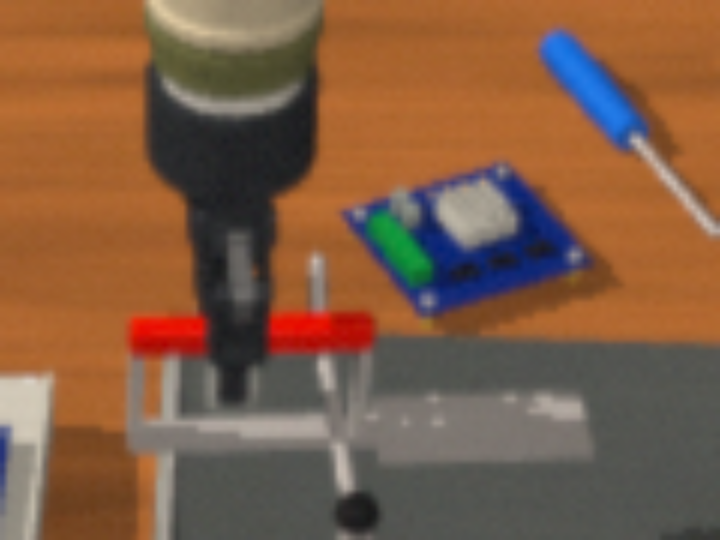

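Emit:
{"op": "send_rows", "data": {
  "targets": [
    [0, 0, 0.005, 0, 120],
    [0, 0, 0.01, 0, 120],
    [0, 0, 0.02, 0, 120],
    [0, 0, 0.03, 0, 120],
    [0, 0, 0.04, 0, 120],
    [-0.03, 0, 0.02, 0, 120],
    [-0.04, -0.01, 0, 0, 120],
    [-0.05, -0.02, 0, 0, 120],
    [-0.05, -0.02, 0, 0, 120],
    [-0.05, -0.02, 0, 0, 120],
    [0, 0, 0, 0, 120],
    [0, 0, 0, 0, 120]
  ]
}}

```text
clock: 72.0
tcp_pos: [0.4799, -0.0399, 0.3186]
orientation: [0.001, -0.04, 0.999, -0.0]
wrist_force: [-0.4, 0.9, -0.1]
finger_gap: 0.0449
```

```bash
python3 - <<'E'
from h import *
st()
cams=grab(4)
cv2.imwrite('pics/s37.png',cams[1][1]['img'][:,:,::-1]);cv2.imwrite('pics/t37.png',cv2.resize(cams[0][1]['img'][130:300,160:460],None,fx=2.6,fy=2.6)[:,:,::-1])
for g in ((.62,-.123),(.6185,-.2175),(.616,-.3125)): fitb(cams,g,.035)
W=cloud(cams[0][1]);near=(abs(W[...,0]-.571)<.04)&(abs(W[...,1]-.375)<.04)&(W[...,2]>.075)
print(cv2.minAreaRect((W[near][:,:2]*1000).astype(np.float32)))
E
```

```text
t 72.0 tcp [ 0.4799 -0.0399  0.3186] yaw -175.4 j [-0.25  0.12  0.01  1.46  0.   -1.9 ] F [-0.4  0.9 -0.1] M [0.02 0.   0.02] gap 0.0449
['top'] xy [ 0.618  -0.1415] yaw 6.8 cost 0.771
['scene'] xy [ 0.6193 -0.1223] yaw -1.4 cost 0.041
['top', 'scene'] xy [ 0.6195 -0.1229] yaw -1.8 cost 0.819
['top'] xy [ 0.6191 -0.2182] yaw -2.8 cost 0.022
['scene'] xy [ 0.6169 -0.2172] yaw -2.9 cost 0.066
['top', 'scene'] xy [ 0.6185 -0.2177] yaw -2.1 cost 0.103
['top'] xy [ 0.6167 -0.3127] yaw -3.0 cost 0.021
['scene'] xy [ 0.6152 -0.3123] yaw -2.1 cost 0.07
['top', 'scene'] xy [ 0.6162 -0.3126] yaw -3.2 cost 0.1
((573.2584838867188, 374.4650573730469), (14.637995719909668, 41.4990348815918), 83.37382507324219)
```

View pics/s37.png

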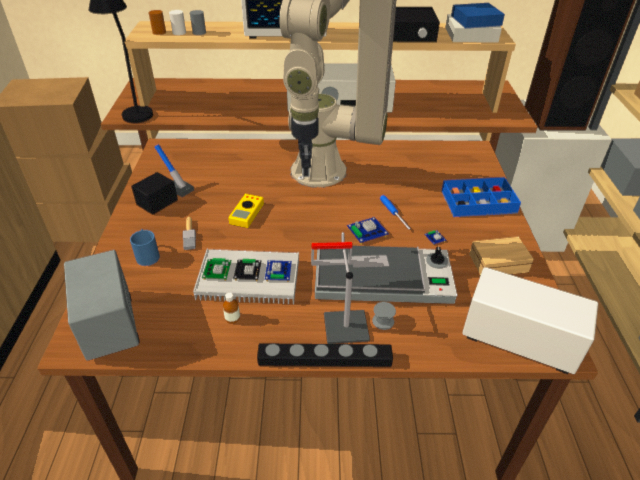

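View pics/t37.png

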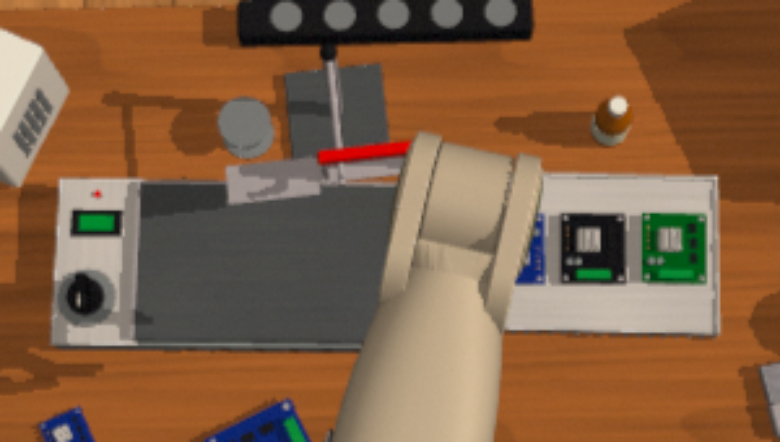

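```bash
python3 - <<'E'
from h import *
cams=grab(10)
for c,r in cams:
    W=cloud(r);m=(abs(W[...,0]-.573)<.035)&(abs(W[...,1]-.375)<.035)&(W[...,2]>.076)&(W[...,2]<.1);P=W[m][:,:2]
    u,s,v=np.linalg.svd(P-P.mean(0));print(c,len(P),np.degrees(np.arctan2(v[0][1],v[0][0]))%180)
st()
shot('scene','s38',(290,190,410,280),6)
E
```

```text
top 79 176.18961806652771
scene 58 178.38208497305672
t 73.4 tcp [ 0.4805 -0.0395  0.3168] yaw -175.4 j [-0.25  0.12  0.01  1.46 -0.   -1.9 ] F [0.5 0.  0.4] M [-0.01  0.01  0.03] gap 0.0448
```

View pics/s38.png

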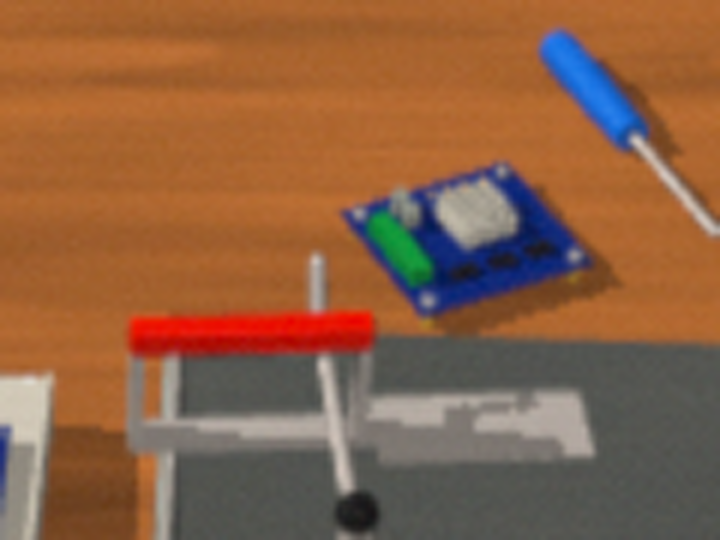

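```bash
python3 -c "
from h import *
print(ticket.hand_in())"
```

```text
the job is handed in; nothing more can be done
None
```

The job is handed in at about 73 s of the 210 s allowed. The heat is off, all three boards are on the cooling block, and the spatula hangs on the stand's arm. There was one mishap: I flipped the blue board while withdrawing the spatula.

- **Heat knob:** I turned it counter-clockwise to its stop, about 62°, before touching any board. In the last pictures its bar lies within a few degrees of the hotplate's axis. One earlier reading was about 5° off, still below the 0.2 limit.
- **Boards:** green, black and blue (the middle-sized of the three) stand upright side by side at y ≈ -0.313, -0.218 and -0.123, all in from the block's edges. The last top view of the blue board was blocked by the arm; the scene view and an earlier top view agree.
- **Mishap with the blue board:**
  - It moved and turned about 40° during my first insertion. That was either the expected knock or contact with the blade; I could not tell which.
  - On withdrawing, I lifted the blade before it was clear of a corner and flipped the board upside down.
  - I turned it back over with the spatula alone, where it dropped the last part onto its spacers on the hotplate, then moved it like the others.
- **Spatula:** it hangs nearly level and at rest, with the rod about 16 mm behind the spatula's origin. The gripper is open and well clear.
- **Bystanders:** they looked unmoved in the last picture. I did not measure them.

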